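# Nip a forming die in the bench screw press and add half a turn

## Task

Load the blue-topped forming die into the green screw press: carry it to the press, set it down flat on the front ledge tail pointing out of the front of the press, and let go, then take it by the tail and slide it in onto the sprung bed plate, fully home against the stop bar. Wind the T-handle clockwise until the screw's foot just touches the die, then give it half a turn more, and let go. Leave the red die, the hammer and the jar where they are, and do not overtighten.

Things in the scene. Friction and masses are not known exactly. Their poses are not given: they have to be found in the camera images.
- press: Fixed green bench screw press, base 230 mm wide, from x = -140 to +100 mm. Origin: on the bench, straight below the vertical screw's axis; x points from the front (the open side, with the ledge) to the back, z up. The screw ends in a round foot, 34 mm across, above the bed. Two posts of radius 11 mm stand at x = 0, y = +-85 mm.
- ledge (a point): Centre of the press's flat front ledge, axes as press: 55 mm above the bench, 103 mm deep (x = -140 to -37 mm in the press frame; this point is at x = -90), 130 mm wide. A die set down here by its block leaves the gripper clear of the crosshead.
- crosshead (a point): Centre of the top of the green crosshead that the posts carry, on the screw axis, axes as press. 50 mm deep (x), 215 mm wide (y), from 135 to 165 mm above the bench; the brass nut on it reaches 173 mm.
- bed (a point): Point on the screw axis at the top of the unloaded bed plate, 54.7 mm above the bench, fixed to the press frame, axes as press. The steel bed plate reaches x = -36 to +43 mm, y = +-50 mm from here and carries a stop bar 12 mm high with its front face at x = +30.5 mm. A die home against the stop has its origin here.
- cushion (a point): Centre of the spring cushion under the bed plate, 30 mm above the bench, fixed to the press. Its spring is preloaded: the plate carries a die without sinking and yields only when the foot presses with over about 35 N (the turning moment then steps up by 0.09 N m), then 3.2 N per mm, for 14 mm. Half a turn past contact sinks plate and die by 8 mm.
- handle (a point): Centre of the T-handle: dark bar 74 x 14 x 14 mm along this point's y axis, with 20 mm orange balls at its ends (102 mm over all); z up. Starts about 235 mm above the bench, within 0.4 rad of the press's y axis. Below it a neck of radius 6 mm, 25 mm long, then the screw, radius 9 mm. Its friction is about 0.21 N m and it stays where it is left, also under load.
- nut (a point): Where the screw passes through the underside of the crosshead, 135 mm above the bench. Clockwise from above winds the screw, foot and handle down 16 mm a turn. The foot's height is adjustable and was left at an unknown setting: it starts 3 to 12.5 mm (0.2 to 0.78 turn) above a die in place, so contact must be felt or seen.
- die_blue: Loose forming die, 0.3 to 0.6 kg: a block 60 mm long (x), 50 mm wide (y), 36 mm high, lower half dark steel, upper half painted blue, with a dark tail bar on its -x side. Origin: centre of the block's underside, z up. The centre of mass is about 10 mm from there towards the tail.
- die_blue_tail (a point): Grip point on the blue die's tail, a bar 14 mm wide and 14 mm high along the die's x axis from x = -30 to -120 mm, its centreline 24 mm above the die's underside; this point is at x = -85 mm, where a gripper from above clears the crosshead even with the die home. Axes as die_blue.
- die_red: Bystander: a die of the same shape with a red upper half; its place may be swapped with the blue die's. Origin as for the blue die.
- hammer: Bystander: hammer lying on the bench.
- jar: Bystander: amber jar, 60 mm across, 90 mm high, standing on the bench.

How it is judged:
By the outcome, as a careful person would: the job done as asked, in the order asked, and still so for the second after the job is handed in, with the robot touching nothing.
It also fails if it takes over 72 s, if anything falls off the work surface, if the arm or the gripper's body presses on something with over 40 N, if the wrist force passes 120 N, or if a joint passes its speed limit or range.

## Robot

A 6-joint arm with a two-finger parallel gripper is mounted at the origin on the work surface. World frame = base frame: x ahead of the robot, y to its left, z up, the work surface at z = 0. Lengths are in m, angles in rad, forces in N, time in s.
With the tool pointing down it reaches from about 0.35 to 0.875 m from the base axis. Payload 4.2 kg.
Tool frame: the origin (TCP) lies at the very end of the fingers, on their centre line; the grasp point (between the pads) lies 19 mm behind it (r.grip_depth is the distance from the TCP to the grasp point, in m); z points along the fingers, y is the direction in which the jaws open and shut (so a half turn about z gives the same grasp; the last joint's range is limited). The gripper opens to 87 mm and grips with 3 to 60 N. Pads are 19 mm wide; open, the fingers measure 117 mm over their backs; the gripper's body (75 mm by 190 mm) begins 51 mm behind the grasp point.
Start: joints at [1.572, 0.385, 0.008, 0, -1.194, -0.259], TCP at [0.159, 0.604, 0.189] pointing down, gripper open.
Joint ranges: [-3.14, 3.14], [-1.21, 2.06], [-1.07, 1.41], [-3.16, 2.05], [-2.99, -0.16], [-3.1, 3.1]. Speed limits (rad/s): [2.79, 2.79, 3.14, 3.14, 3.14, 3.14].

## Interface

Orientations are given as [roll, pitch, yaw] about the fixed x, y, z axes, in that order (R = Rz(yaw) Ry(pitch) Rx(roll)).
In Python, from plant import sensors, optics, r gives the robot as it stands. The module is installed in compiled form; this text tells all that it offers.
- The arm moves only by the tool servo_tool, never from a script. Its argument "plan" is a list of rows, each an object of numbers: "tx", "ty", "tz": the shift along the tool's x, y, z in m; "wx", "wy", "wz": the turn, a rotation vector about the tool's x, y, z in rad; "fingers": the closure, from 0 (fully open) to 1 (shut). A call has 1 to 5 rows; each row shifts and turns the pose as measured when the row begins, along the tool's axes as they then stand; what a row does not reach is not made up. A row lasts 1/10 s, in which the tool goes at most 50 mm and 8.59 degrees, less where a joint would pass 70% of its speed; a pose out of reach is approached as far as the arm can. A call is refused whole if a number of a shift passes 0.05 or a number of a turn 0.15, either way. A call with a gripper value outside its range is refused whole. The fingers move at their own pace and stop on an object; "grip_force" is the grip in N (left out, the last holds). Time passes only in rows, so rows that do not move let the fingers close. It gives the time, the measured TCP pose, the force and the opening at its end, in the units of the state.
- sensors.sense(): the state, without advancing time (a new reading comes with each control period).
- optics.read_camera(name): name is "scene" or "top" or "wrist"; returns the picture (420x560x3 uint8, blue, green, red); there is no depth.
- optics.camera_info(name): a dict with "vfov" (degrees; the focal length in pixels is half the picture's height over the tangent of half this angle, whatever the lens; pixels are square), "cx", "cy" (the principal point, pixels), "eye" and "orientation" of the camera in the world; the wrist camera has in their place "T_tool_cam" (4x4, takes a point from camera to tool coordinates, whose origin is the TCP and whose axes are the flange's). Camera axes: x right, y down, z forward; pixel columns grow to the right and rows downward; lengths in m; the calibration is good to about 2 mm. A picture is of the moment at which its call begins: read the wrist's pose just before it. camera_info takes no time and is no camera call.
- r.finish_job(): hands the job in, once; it reports no verdict.
The state is a dict: "clock": time; "joints": joint angles; "dq": joint speeds; "tau": joint torques, N m; "eef_pos": TCP position; "orientation": TCP orientation; "force": force on the tool from outside, world axes, zero at the start; "moment": the same for the moment, N m; "width": finger opening in m.
Only numpy, scipy, OpenCV 4.12 (cv2) and the standard library are available. Lean on these libraries where they do the work, as an engineer would, in place of code of your own. Each camera call takes 0.05 s, during which the arm holds its last target.

## Working session

There is one attempt and no reset: what is moved stays moved. The work goes in short steps, Python scripts to look and compute and a tool call to move; the robot and the scene stay as the last step left them, time stands still between calls to the robot, and variables do not carry over. Pictures are saved under pics/ and viewed, and the job is handed in when it is done.

Besides the shell and the picture viewer there is one more tool, called after "Request:" as name([rows], argument=value, ...), one row to a line, values as JSON. servo_tool: Moves the arm, as the interface text tells. Its arguments: {"type":"object","properties":{"plan":{"type":"array"},"grip_force":{"type":"number"}},"required":["plan"]}

```bash
mkdir -p pics; python3 - <<'E'
from plant import sensors, optics, r
import cv2
s=sensors.sense();print(s, r.grip_depth)
for n in ["scene","top","wrist"]:
    print(n,optics.camera_info(n)); cv2.imwrite(f"pics/{n}0.png",optics.read_camera(n))
E
```

```text
{'clock': 0.0, 'joints': array([ 1.57158743e+00,  3.85560303e-01,  6.62676148e-03, -5.09875734e-04,
       -1.19398636e+00, -2.58621044e-01]), 'dq': array([-2.01024288e-03, -7.61989422e-05, -8.89950126e-04,  8.27948297e-05,
        6.40299308e-05,  1.22698557e-03]), 'tau': array([ 1.70469439e-04, -3.90667892e+01,  1.87401706e+01,  4.21974108e+00,
        1.09304750e-02, -2.01899938e-04]), 'eef_pos': array([0.15916145, 0.60369893, 0.18835617]), 'orientation': array([ 3.13941851e+00, -8.51586778e-05, -2.58017964e-01]), 'force': array([ 0.32287958, -0.94069337, -0.43893727]), 'moment': array([-0.04048717,  0.04925249,  0.00374162]), 'width': 0.08703458420891408} 0.0187
scene {'vfov': 54.64859408078282, 'cx': 281.5290002964359, 'cy': 214.26348061571886, 'eye': array([ 1.26417899, -0.48347313,  0.78447793]), 'orientation': array([-2.17632646, -0.00825567,  0.93905832])}
top {'vfov': 51.250923363662736, 'cx': 276.62308054324154, 'cy': 212.18211365361137, 'eye': array([0.31095441, 0.04261642, 1.38865115]), 'orientation': array([-2.96422683e+00, -1.87884383e-04, -1.54434852e+00])}
wrist {'vfov': 71.28373184702804, 'cx': 279.233746020224, 'cy': 207.3781115644045, 'T_tool_cam': array([[ 3.47484272e-04, -9.69773424e-01, -2.44006938e-01,
         6.52510476e-02],
       [ 9.99999876e-01,  4.23893544e-04, -2.60633836e-04,
         4.77526274e-04],
       [ 3.56188733e-04, -2.44006817e-01,  9.69773451e-01,
        -1.95294893e-01],
       [ 0.00000000e+00,  0.00000000e+00,  0.00000000e+00,
         1.00000000e+00]])}
```

View pics/scene0.png

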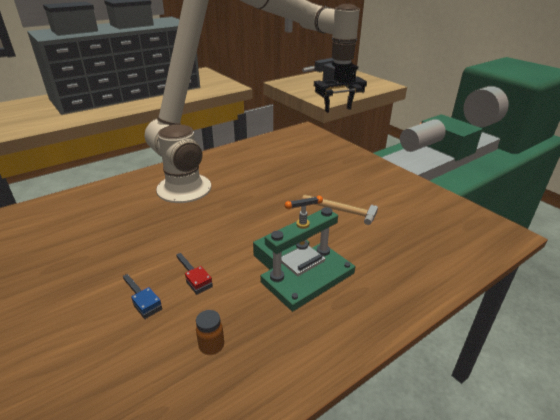

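View pics/top0.png

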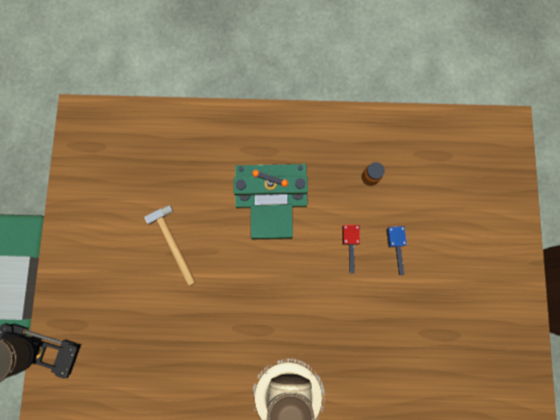

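View pics/wrist0.png

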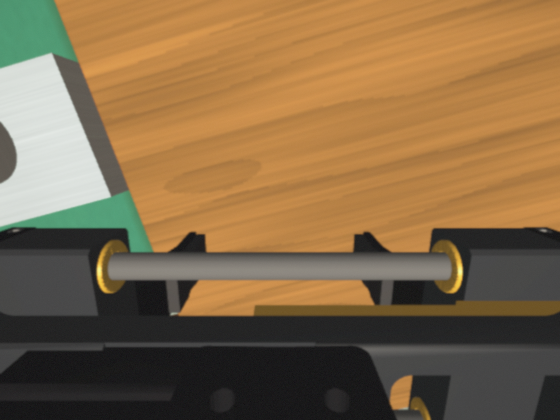

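The scene shows the press centrally with its ledge facing the robot. In the top view the blue die is at about (397,237) with its tail down to (402,273), the red die at (351,235), the jar at (374,172) and the hammer at left.

```bash
cat > h.py <<'E'
from plant import sensors, optics, r
import cv2, numpy as np
from scipy.spatial.transform import Rotation as Ro
def RT(name,s=None):
    i=optics.camera_info(name)
    f=210/np.tan(np.radians(i['vfov'])/2)
    if name=='wrist':
        s=s or sensors.sense()
        T=np.eye(4);T[:3,:3]=Ro.from_euler('xyz',s['orientation']).as_matrix();T[:3,3]=s['eef_pos']
        T=T@i['T_tool_cam'];return T[:3,:3],T[:3,3],f,i['cx'],i['cy']
    return Ro.from_euler('xyz',i['orientation']).as_matrix(),np.array(i['eye']),f,i['cx'],i['cy']
def ray(name,uv,s=None):
    R,e,f,cx,cy=RT(name,s); d=R@np.array([(uv[0]-cx)/f,(uv[1]-cy)/f,1]);return e,d/np.linalg.norm(d)
def onz(name,uv,z,s=None):
    e,d=ray(name,uv,s);return e+d*(z-e[2])/d[2]
def proj(name,p,s=None):
    R,e,f,cx,cy=RT(name,s);c=R.T@(np.asarray(p)-e);return np.array([cx+f*c[0]/c[2],cy+f*c[1]/c[2]])
def tri(a,b):
    (e1,d1),(e2,d2)=a,b
    t=np.linalg.lstsq(np.stack([d1,-d2],1),e2-e1,rcond=None)[0]
    p,q=e1+t[0]*d1,e2+t[1]*d2;return (p+q)/2,np.linalg.norm(p-q)
def st():
    s=sensors.sense();print('t %.2f'%s['clock'],np.round(s['eef_pos'],4),np.round(s['orientation'],4),'w %.4f'%s['width'],'F',np.round(s['force'],1),'M',np.round(s['moment'],2),'q',np.round(s['joints'],2));return s
E
python3 - <<'E'
from h import *
t=cv2.imread('pics/top0.png');s=cv2.imread('pics/scene0.png')
cv2.imwrite('pics/topz.png',cv2.resize(t[150:290,220:420],None,fx=4,fy=4,interpolation=cv2.INTER_CUBIC))
cv2.imwrite('pics/scenez.png',cv2.resize(s[180:330,110:310+60],None,fx=3,fy=3,interpolation=cv2.INTER_CUBIC))
hsv=cv2.cvtColor(t,cv2.COLOR_BGR2HSV)
def blob(m,z):
    m=m.astype('uint8')*255
    n,l,stt,c=cv2.connectedComponentsWithStats(m)
    for i in range(1,n):
        if stt[i,4]>15: 
            ys,xs=np.where(l==i);rc=cv2.minAreaRect(np.stack([xs,ys],1).astype('float32'))
            print(stt[i],c[i].round(1),onz('top',c[i],z).round(4),'rect',np.round(rc[0],1),np.round(rc[1],1),round(rc[2],1))
H,S,V=cv2.split(hsv)
print('blue');blob((H>100)&(H<125)&(S>140)&(V>60),.036)
print('red');blob(((H<5)|(H>174))&(S>180)&(V>80),.036)
print('orange');blob((H>5)&(H<12)&(S>215)&(V>170),.235)
print('green');blob((H>65)&(H<90)&(S>100),.055)
E
```

```text
blue
[388 227  18  19 267] [396.3 236.2] [ 0.4875 -0.3251  0.036 ] rect [396.5 236.2] [18.6 16.2] 82.9
red
[343 225  16  19 250] [350.5 234.1] [ 0.4901 -0.1827  0.036 ] rect [350.5 234. ] [18. 15.] 90.0
orange
green
[ 234  165   73   73 2988] [270.9 199.5] [0.5894 0.0676 0.055 ] rect [270. 201.] [72. 72.] 90.0
[   0  215   43   42 1604] [ 19.9 234.8] [0.4586 0.8337 0.055 ] rect [ 20.5 235.6] [42.1 40.2] 1.5
[  0 319  30  11 147] [ 16.7 322.6] [0.1975 0.809  0.055 ] rect [ 14.5 324. ] [10. 29.] 90.0
```

View pics/topz.png

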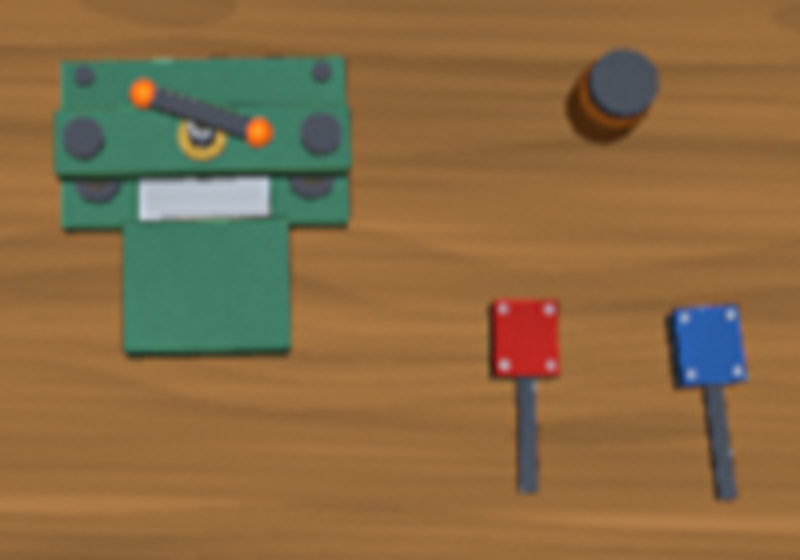

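View pics/scenez.png

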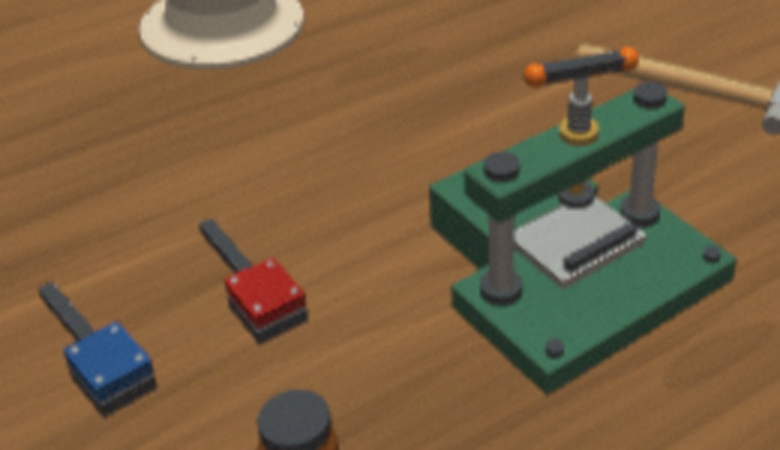

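```bash
python3 - <<'E'
from h import *
f=lambda X,Y:((X+.5)/4-.5+220,(Y+.5)/4-.5+150)
g=lambda X,Y:((X+.5)/3-.5+110,(Y+.5)/3-.5+180)
def T(n,X,Y,z):print(n,onz('top',f(X,Y),z).round(4))
T('xhFL',54,176,.165);T('xhFR',350,172,.165)
T('ledgeFL',126,350,.055);T('ledgeFR',289,348,.055)
T('plate FL',139,220,.0547);T('plate FR',270,216,.0547)
T('ledgeBL',123,224,.055)
T('ballL',143,92,.235);T('ballR',259,131,.235)
T('capL',84,137,.17);T('capR',321,133,.17)
for n,p in dict(b1=(685,318),b2=(731,315),b3=(691,374),b4=(738,371)).items():T(n,*p,.036)
T('tailend',726,499,.024+.007);T('tail root',712,387,.031)
T('jar',623,84,.09)
for a,b in (((143,92),(536,73)),((259,131),(629,57))):
    pass
print(tri(ray('top',f(143,92)),ray('scene',g(629,57))),tri(ray('top',f(259,131)),ray('scene',g(536,73))))
for a,b in (((685,318),(114,328)),((731,315),(139,359)),((691,374),(74,349)),((738,371),(100,382))): print(tri(ray('top',f(*a)),ray('scene',g(*b))))
E
```

```text
xhFL [0.5809 0.174  0.165 ]
xhFR [ 0.5894 -0.0376  0.165 ]
ledgeFL [0.4703 0.1247 0.055 ]
ledgeFR [ 0.4751 -0.      0.055 ]
plate FL [0.572  0.1184 0.0547]
plate FR [0.5778 0.0168 0.0547]
ledgeBL [0.5684 0.1307 0.055 ]
ballL [0.6255 0.1086 0.235 ]
ballR [0.6003 0.029  0.235 ]
capL [0.6088 0.1533 0.17  ]
capR [ 0.6163 -0.0161  0.17  ]
b1 [ 0.5091 -0.3087  0.036 ]
b2 [ 0.5124 -0.3446  0.036 ]
b3 [ 0.4654 -0.3125  0.036 ]
b4 [ 0.4687 -0.3489  0.036 ]
tailend [ 0.3703 -0.3387  0.031 ]
tail root [ 0.4563 -0.3299  0.031 ]
jar [ 0.6811 -0.2507  0.09  ]
(array([0.62536798, 0.10825192, 0.23439788]), np.float64(0.0008418274995396217)) (array([0.600215  , 0.02894745, 0.23500014]), np.float64(0.0002153361078330589))
(array([ 0.5016221 , -0.31184512,  0.06286405]), np.float64(0.02110480504292365))
(array([ 0.51624724, -0.32694884,  0.04781717]), np.float64(0.029973281056505596))
(array([ 0.46206716, -0.33318494,  0.01868628]), np.float64(0.03331481562797217))
(array([ 4.76717403e-01, -3.49181623e-01, -5.26714144e-05]), np.float64(0.021230303163859765))
```

```bash
cat >> h.py <<'E'
def plan(pos,yaw,s=None,vmax=.048,wmax=.145,rows=5,fingers=None):
    s=s or sensors.sense();P=s['eef_pos'].copy();R=Ro.from_euler('xyz',s['orientation'])
    y0=s['orientation'][2]; G=Ro.from_euler('xyz',[np.pi,0,yaw])
    dy=yaw-y0  # yaw given unwrapped relative to y0
    n=int(max(np.ceil(np.linalg.norm(np.array(pos)-P)/vmax),np.ceil(abs(dy)/wmax),1))
    out=[]
    for k in range(1,n+1):
        Pn=s['eef_pos']+(np.array(pos)-s['eef_pos'])*k/n; Rn=Ro.from_euler('xyz',[np.pi,0,y0+dy*k/n])
        t=R.inv().apply(Pn-P);w=(R.inv()*Rn).as_rotvec();P,R=Pn,Rn
        out.append([*np.round(t,4),*np.round(w,3)])
    print('rows total',n)
    for o in out[:rows]:print(dict(zip(('tx','ty','tz','wx','wy','wz'),map(float,o))))
E
python3 - <<'E'
from h import *
st(); plan([.42,.07,.21],-1.9)
E
```

```text
t 0.15 [0.1592 0.6039 0.1886] [ 3.140e+00 -1.000e-04 -2.579e-01] w 0.0868 F [-0.1  0.5  1.2] M [ 0.    0.05 -0.02] q [ 1.57  0.39  0.01 -0.   -1.19 -0.26]
rows total 13
{'tx': 0.0299, 'ty': 0.0346, 'tz': -0.0016, 'wx': 0.002, 'wy': -0.0, 'wz': 0.126}
{'tx': 0.034, 'ty': 0.0306, 'tz': -0.0016, 'wx': -0.0, 'wy': -0.0, 'wz': 0.126}
{'tx': 0.0376, 'ty': 0.026, 'tz': -0.0016, 'wx': 0.0, 'wy': -0.0, 'wz': 0.126}
{'tx': 0.0405, 'ty': 0.0211, 'tz': -0.0016, 'wx': 0.0, 'wy': -0.0, 'wz': 0.126}
{'tx': 0.0429, 'ty': 0.0158, 'tz': -0.0016, 'wx': 0.0, 'wy': -0.0, 'wz': 0.126}
```

Request:
servo_tool([
  {"tx": 0.03, "ty": 0.035, "tz": -0.002, "wz": 0.126},
  {"tx": 0.034, "ty": 0.031, "tz": -0.002, "wz": 0.126},
  {"tx": 0.038, "ty": 0.026, "tz": -0.002, "wz": 0.126},
  {"tx": 0.041, "ty": 0.021, "tz": -0.002, "wz": 0.126},
  {"tx": 0.043, "ty": 0.016, "tz": -0.002, "wz": 0.126},
])

```text
invalid input
```

```bash
python3 - <<'E'
from h import *
st(); plan([.42,.07,.21],-1.9)
E
```

```text
t 0.15 [0.1592 0.6039 0.1886] [ 3.140e+00 -1.000e-04 -2.579e-01] w 0.0868 F [-0.1  0.5  1.2] M [ 0.    0.05 -0.02] q [ 1.57  0.39  0.01 -0.   -1.19 -0.26]
rows total 13
{'tx': 0.0299, 'ty': 0.0346, 'tz': -0.0016, 'wx': 0.002, 'wy': -0.0, 'wz': 0.126}
{'tx': 0.034, 'ty': 0.0306, 'tz': -0.0016, 'wx': -0.0, 'wy': -0.0, 'wz': 0.126}
{'tx': 0.0376, 'ty': 0.026, 'tz': -0.0016, 'wx': 0.0, 'wy': -0.0, 'wz': 0.126}
{'tx': 0.0405, 'ty': 0.0211, 'tz': -0.0016, 'wx': 0.0, 'wy': -0.0, 'wz': 0.126}
{'tx': 0.0429, 'ty': 0.0158, 'tz': -0.0016, 'wx': 0.0, 'wy': -0.0, 'wz': 0.126}
```

Request:
servo_tool([
  {"tx": 0.03, "ty": 0.035, "tz": -0.002, "wx": 0, "wy": 0, "wz": 0.126, "fingers": 0},
  {"tx": 0.034, "ty": 0.031, "tz": -0.002, "wx": 0, "wy": 0, "wz": 0.126, "fingers": 0},
  {"tx": 0.038, "ty": 0.026, "tz": -0.002, "wx": 0, "wy": 0, "wz": 0.126, "fingers": 0},
  {"tx": 0.041, "ty": 0.021, "tz": -0.002, "wx": 0, "wy": 0, "wz": 0.126, "fingers": 0},
  {"tx": 0.043, "ty": 0.016, "tz": -0.002, "wx": 0, "wy": 0, "wz": 0.126, "fingers": 0},
])

```text
clock: 0.65
eef_pos: [0.259, 0.3928, 0.1949]
orientation: [3.136, -0.005, -0.905]
force: [0.7, 0.3, 0.8]
width: 0.087
```

```bash
python3 - <<'E'
from h import *
st(); plan([.42,.07,.21],-1.9)
E
```

```text
t 0.65 [0.259  0.3928 0.1949] [ 3.1363 -0.0051 -0.9055] w 0.0870 F [0.7 0.3 0.8] M [ 0.14 -0.08 -0.03] q [ 1.33  0.12 -0.34  0.   -1.12 -0.67]
rows total 8
{'tx': 0.0442, 'ty': 0.0091, 'tz': -0.0016, 'wx': 0.005, 'wy': -0.005, 'wz': 0.124}
{'tx': 0.045, 'ty': 0.0035, 'tz': -0.0019, 'wx': 0.0, 'wy': -0.0, 'wz': 0.124}
{'tx': 0.045, 'ty': -0.0021, 'tz': -0.0019, 'wx': 0.0, 'wy': -0.0, 'wz': 0.124}
{'tx': 0.0444, 'ty': -0.0076, 'tz': -0.0019, 'wx': 0.0, 'wy': -0.0, 'wz': 0.124}
{'tx': 0.0431, 'ty': -0.0131, 'tz': -0.0019, 'wx': 0.0, 'wy': -0.0, 'wz': 0.124}
```

Request:
servo_tool([
  {"tx": 0.044, "ty": 0.009, "tz": -0.002, "wx": 0.005, "wy": -0.005, "wz": 0.124, "fingers": 0},
  {"tx": 0.045, "ty": 0.004, "tz": -0.002, "wx": 0, "wy": 0, "wz": 0.124, "fingers": 0},
  {"tx": 0.045, "ty": -0.002, "tz": -0.002, "wx": 0, "wy": 0, "wz": 0.124, "fingers": 0},
  {"tx": 0.044, "ty": -0.008, "tz": -0.002, "wx": 0, "wy": 0, "wz": 0.124, "fingers": 0},
  {"tx": 0.043, "ty": -0.013, "tz": -0.002, "wx": 0, "wy": 0, "wz": 0.124, "fingers": 0},
])

```text
clock: 1.15
eef_pos: [0.3586, 0.1809, 0.2055]
orientation: [-3.141, 0.001, -1.549]
force: [2.1, 0.2, 0.4]
width: 0.0871
```

```bash
python3 - <<'E'
from h import *
st(); plan([.42,-.15,.20],-2.7)
E
```

```text
t 1.15 [0.3586 0.1809 0.2055] [-3.1409e+00  5.0000e-04 -1.5487e+00] w 0.0871 F [2.1 0.2 0.4] M [ 0.12 -0.22 -0.  ] q [ 0.88 -0.02 -0.47  0.   -1.13 -0.85]
rows total 8
{'tx': 0.0415, 'ty': -0.0068, 'tz': 0.0007, 'wx': -0.001, 'wy': 0.001, 'wz': 0.144}
{'tx': 0.0401, 'ty': -0.0126, 'tz': 0.0007, 'wx': 0.0, 'wy': -0.0, 'wz': 0.144}
{'tx': 0.0379, 'ty': -0.0183, 'tz': 0.0007, 'wx': 0.0, 'wy': -0.0, 'wz': 0.144}
{'tx': 0.0349, 'ty': -0.0235, 'tz': 0.0007, 'wx': 0.0, 'wy': -0.0, 'wz': 0.144}
{'tx': 0.0312, 'ty': -0.0283, 'tz': 0.0007, 'wx': -0.0, 'wy': -0.0, 'wz': 0.144}
```

Request:
servo_tool([
  {"tx": 0.041, "ty": -0.007, "tz": 0, "wx": 0, "wy": 0, "wz": 0.144, "fingers": 0},
  {"tx": 0.04, "ty": -0.013, "tz": 0, "wx": 0, "wy": 0, "wz": 0.144, "fingers": 0},
  {"tx": 0.038, "ty": -0.018, "tz": 0, "wx": 0, "wy": 0, "wz": 0.144, "fingers": 0},
  {"tx": 0.035, "ty": -0.024, "tz": 0, "wx": 0, "wy": 0, "wz": 0.144, "fingers": 0},
  {"tx": 0.031, "ty": -0.028, "tz": 0, "wx": 0, "wy": 0, "wz": 0.144, "fingers": 0},
])

```text
clock: 1.65
eef_pos: [0.3953, -0.0345, 0.206]
orientation: [-3.14, 0.004, -2.298]
force: [1.1, 0.2, 0.5]
width: 0.0872
```

```bash
python3 - <<'E'
from h import *
st(); plan([.479,-.3296,.20],.093-np.pi)
E
```

```text
t 1.65 [ 0.3953 -0.0345  0.206 ] [-3.1405  0.004  -2.2981] w 0.0872 F [1.1 0.2 0.5] M [ 0.16 -0.23  0.05] q [ 0.33 -0.03 -0.47 -0.   -1.13 -1.05]
rows total 7
{'tx': 0.0235, 'ty': -0.037, 'tz': 0.0008, 'wx': -0.001, 'wy': 0.004, 'wz': 0.107}
{'tx': 0.0194, 'ty': -0.0393, 'tz': 0.0009, 'wx': -0.0, 'wy': -0.0, 'wz': 0.107}
{'tx': 0.0151, 'ty': -0.0411, 'tz': 0.0009, 'wx': 0.0, 'wy': -0.0, 'wz': 0.107}
{'tx': 0.0106, 'ty': -0.0425, 'tz': 0.0009, 'wx': 0.0, 'wy': -0.0, 'wz': 0.107}
{'tx': 0.006, 'ty': -0.0434, 'tz': 0.0009, 'wx': -0.0, 'wy': -0.0, 'wz': 0.107}
```

Request:
servo_tool([
  {"tx": 0.023, "ty": -0.037, "tz": 0.001, "wx": 0, "wy": 0.004, "wz": 0.107, "fingers": 0},
  {"tx": 0.019, "ty": -0.039, "tz": 0.001, "wx": 0, "wy": 0, "wz": 0.107, "fingers": 0},
  {"tx": 0.015, "ty": -0.041, "tz": 0.001, "wx": 0, "wy": 0, "wz": 0.107, "fingers": 0},
  {"tx": 0.011, "ty": -0.042, "tz": 0.001, "wx": 0, "wy": 0, "wz": 0.107, "fingers": 0},
  {"tx": 0.006, "ty": -0.043, "tz": 0.001, "wx": 0, "wy": 0, "wz": 0.107, "fingers": 0},
])

```text
clock: 2.15
eef_pos: [0.4524, -0.2537, 0.2012]
orientation: [-3.141, 0.003, -2.857]
force: [1.1, 0.7, 0.8]
width: 0.0871
```

```bash
python3 - <<'E'
from h import *
st(); plan([.479,-.3296,.16],.093-np.pi)
E
```

```text
t 2.15 [ 0.4524 -0.2537  0.2012] [-3.1413e+00  2.9000e-03 -2.8575e+00] w 0.0871 F [1.1 0.7 0.8] M [ 0.17 -0.29 -0.04] q [-0.2   0.19 -0.23 -0.   -1.14 -1.09]
rows total 2
{'tx': -0.0021, 'ty': -0.0402, 'tz': 0.0206, 'wx': -0.0, 'wy': 0.003, 'wz': 0.096}
{'tx': -0.006, 'ty': -0.0398, 'tz': 0.0206, 'wx': 0.0, 'wy': -0.0, 'wz': 0.096}
```

Request:
servo_tool([
  {"tx": -0.002, "ty": -0.04, "tz": 0.02, "wx": 0, "wy": 0.003, "wz": 0.096, "fingers": 0},
  {"tx": -0.006, "ty": -0.04, "tz": 0.02, "wx": 0, "wy": 0, "wz": 0.096, "fingers": 0},
  {"tx": 0, "ty": 0, "tz": 0, "wx": 0, "wy": 0, "wz": 0, "fingers": 0},
])

```text
clock: 2.45
eef_pos: [0.4798, -0.3377, 0.1582]
orientation: [-3.141, -0.0, -3.065]
force: [-1.2, 1.1, -1.4]
width: 0.0869
```

```bash
python3 - <<'E'
from h import *
s=st(); im=optics.read_camera('wrist');cv2.imwrite('pics/w1.png',im)
print(proj('wrist',[.4889,-.3287,.036],s))
hsv=cv2.cvtColor(im,cv2.COLOR_BGR2HSV);H,S,V=cv2.split(hsv)
m=((H>100)&(H<125)&(S>140)&(V>60)).astype('uint8')
c=max(cv2.findContours(m,0,2)[0],key=cv2.contourArea);rc=cv2.minAreaRect(c);print(rc)
for b in cv2.boxPoints(rc):print(b,onz('wrist',b,.036,s).round(4))
print(onz('wrist',rc[0],.036,s))
E
```

```text
t 2.45 [ 0.4798 -0.3377  0.1582] [-3.1414e+00 -4.0000e-04 -3.0654e+00] w 0.0869 F [-1.2  1.1 -1.4] M [ 0.13 -0.03 -0.06] q [-0.34  0.34 -0.14  0.   -1.09 -1.16]
[286.67671637 205.09721896]
((286.5, 203.0), (52.0, 43.0), 90.0)
[265. 177.] [ 0.4593 -0.3548  0.036 ]
[308. 177.] [ 0.4557 -0.3081  0.036 ]
[308. 229.] [ 0.5149 -0.3022  0.036 ]
[265. 229.] [ 0.5187 -0.351   0.036 ]
[ 0.48652103 -0.32909469  0.036     ]
```

View pics/w1.png

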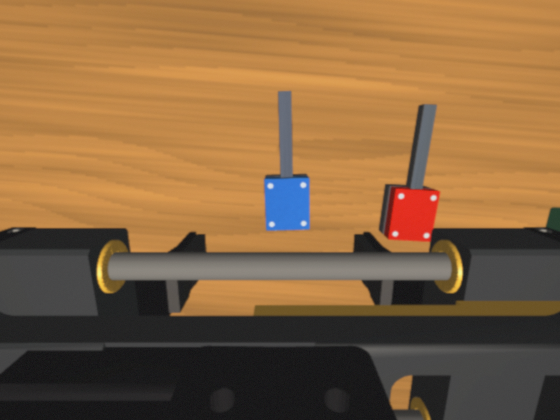

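Wrist view: the blue die is at pixel (287,203) with its tail up to (285,92). The red die is to the right at (411,213). This agrees with the top view within 2 mm.

```bash
python3 - <<'E'
from h import *
st(); plan([.478,-.33,.006],.087-np.pi)
E
```

```text
t 2.50 [ 0.4796 -0.3365  0.1596] [-3.1410e+00  6.0000e-04 -3.0629e+00] w 0.0869 F [-0.9 -0.2 -0.3] M [ 0.08 -0.13 -0.05] q [-0.34  0.34 -0.14  0.   -1.09 -1.16]
rows total 4
{'tx': 0.0003, 'ty': 0.0017, 'tz': 0.0384, 'wx': -0.001, 'wy': 0.001, 'wz': -0.002}
{'tx': 0.0003, 'ty': 0.0016, 'tz': 0.0384, 'wx': 0.0, 'wy': 0.0, 'wz': -0.002}
{'tx': 0.0003, 'ty': 0.0016, 'tz': 0.0384, 'wx': 0.0, 'wy': 0.0, 'wz': -0.002}
{'tx': 0.0003, 'ty': 0.0017, 'tz': 0.0384, 'wx': 0.0, 'wy': 0.0, 'wz': -0.002}
```

Request:
servo_tool([
  {"tx": 0, "ty": 0.002, "tz": 0.038, "wx": 0, "wy": 0, "wz": -0.004, "fingers": 0},
  {"tx": 0, "ty": 0.002, "tz": 0.038, "wx": 0, "wy": 0, "wz": -0.004, "fingers": 0},
  {"tx": 0, "ty": 0.002, "tz": 0.038, "wx": 0, "wy": 0, "wz": 0, "fingers": 0},
  {"tx": 0, "ty": 0.001, "tz": 0.02, "wx": 0, "wy": 0, "wz": 0, "fingers": 0},
  {"tx": 0, "ty": 0, "tz": 0, "wx": 0, "wy": 0, "wz": 0, "fingers": 0},
], grip_force=30)

```text
clock: 3.0
eef_pos: [0.4813, -0.3281, 0.0262]
orientation: [-3.137, 0.008, -3.05]
force: [-0.6, 0.8, 0.4]
width: 0.0872
```

```bash
python3 - <<'E'
from h import *
st(); plan([.478,-.33,.006],.087-np.pi)
E
```

```text
t 3.00 [ 0.4813 -0.3281  0.0262] [-3.137   0.0078 -3.0495] w 0.0872 F [-0.6  0.8  0.4] M [ 0.11 -0.14  0.01] q [-0.32  0.47 -0.31  0.   -0.78 -1.16]
rows total 1
{'tx': 0.0037, 'ty': -0.0015, 'tz': 0.0201, 'wx': -0.005, 'wy': 0.008, 'wz': 0.005}
```

Request:
servo_tool([
  {"tx": 0.003, "ty": -0.001, "tz": 0.019, "wx": -0.005, "wy": 0.008, "wz": 0.005, "fingers": 0},
  {"tx": 0, "ty": 0, "tz": 0, "wx": 0, "wy": 0, "wz": 0, "fingers": 0},
])

```text
clock: 3.2
eef_pos: [0.4798, -0.3288, 0.0086]
orientation: [-3.141, 0.002, -3.052]
force: [-1.5, 0.8, -0.5]
width: 0.0869
```

```bash
python3 - <<'E'
from h import *
st(); plan([.478,-.33,.005],.087-np.pi)
E
```

```text
t 3.20 [ 0.4798 -0.3288  0.0086] [-3.1408e+00  2.2000e-03 -3.0522e+00] w 0.0869 F [-1.5  0.8 -0.5] M [ 0.06 -0.05 -0.04] q [-0.32  0.5  -0.32 -0.   -0.75 -1.16]
rows total 1
{'tx': 0.0019, 'ty': -0.001, 'tz': 0.0036, 'wx': -0.001, 'wy': 0.002, 'wz': 0.002}
```

Request:
servo_tool([
  {"tx": 0.001, "ty": 0, "tz": 0.002, "wx": 0, "wy": 0.002, "wz": 0, "fingers": 0.5},
  {"tx": 0, "ty": 0, "tz": 0, "wx": 0, "wy": 0, "wz": 0, "fingers": 1},
  {"tx": 0, "ty": 0, "tz": 0, "wx": 0, "wy": 0, "wz": 0, "fingers": 1},
  {"tx": 0, "ty": 0, "tz": 0, "wx": 0, "wy": 0, "wz": 0, "fingers": 1},
  {"tx": 0, "ty": 0, "tz": 0, "wx": 0, "wy": 0, "wz": 0, "fingers": 1},
], grip_force=35)

```text
clock: 3.7
eef_pos: [0.4819, -0.3301, 0.0112]
orientation: [-3.136, 0.008, -3.051]
force: [0.0, 0.4, -0.3]
width: 0.0547
```

```bash
python3 - <<'E'
from h import *
st()
E
```

```text
t 3.70 [ 0.4819 -0.3301  0.0112] [-3.1365  0.0078 -3.0507] w 0.0547 F [ 0.   0.4 -0.3] M [ 0.14 -0.15 -0.01] q [-0.32  0.5  -0.32  0.   -0.75 -1.16]
```

Request:
servo_tool([
  {"tx": 0, "ty": 0, "tz": 0, "wx": 0, "wy": 0, "wz": 0, "fingers": 1},
  {"tx": 0, "ty": 0, "tz": 0, "wx": 0, "wy": 0, "wz": 0, "fingers": 1},
  {"tx": 0, "ty": 0, "tz": 0, "wx": 0, "wy": 0, "wz": 0, "fingers": 1},
])

```text
clock: 4.0
eef_pos: [0.4822, -0.3303, 0.0117]
orientation: [-3.136, 0.009, -3.051]
force: [-0.2, -0.3, -1.1]
width: 0.031
```

```bash
python3 - <<'E'
from h import *
st();st()
E
```

```text
t 4.00 [ 0.4822 -0.3303  0.0117] [-3.136   0.0087 -3.0508] w 0.0310 F [-0.2 -0.3 -1.1] M [-0.02 -0.18  0.  ] q [-0.32  0.5  -0.32  0.   -0.75 -1.16]
t 4.00 [ 0.4822 -0.3303  0.0117] [-3.136   0.0087 -3.0508] w 0.0310 F [-0.2 -0.3 -1.1] M [-0.02 -0.18  0.  ] q [-0.32  0.5  -0.32  0.   -0.75 -1.16]
```

```bash
python3 - <<'E'
from h import *
cv2.imwrite('pics/w2.png',optics.read_camera('wrist'));im=optics.read_camera('scene');cv2.imwrite('pics/s2.png',cv2.resize(im[170:350,60:300],None,fx=3,fy=3));st()
E
```

```text
t 4.10 [ 0.4821 -0.3303  0.0116] [-3.136   0.0086 -3.0508] w 0.0229 F [-0.5  0.1 -0.5] M [ 0.06 -0.19 -0.01] q [-0.32  0.5  -0.32  0.   -0.75 -1.16]
```

View pics/w2.png

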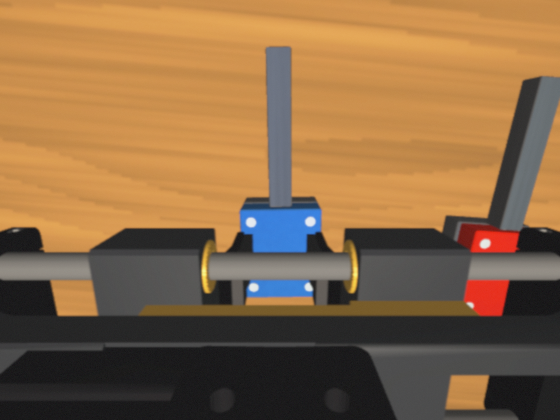

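View pics/s2.png

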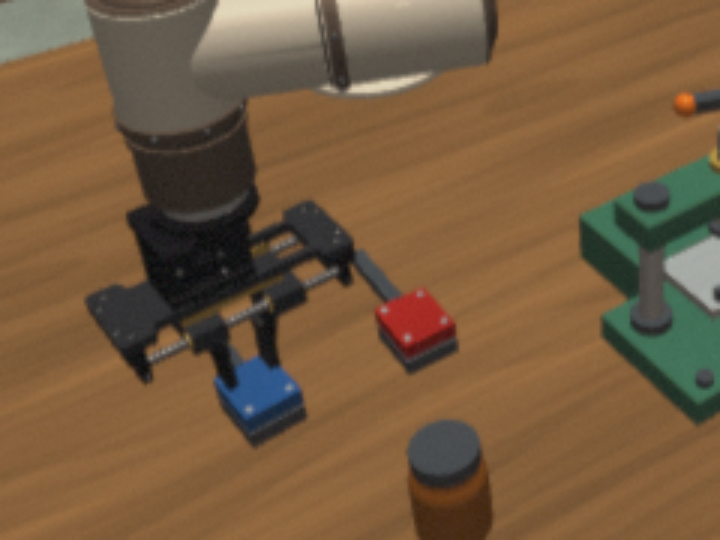

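```bash
python3 - <<'E'
from h import *
s=st()
im=optics.read_camera('scene');w=optics.read_camera('wrist')
p=s['eef_pos']
for dz in (0,.03): print(dz,proj('scene',p+[0,0,dz]),proj('wrist',p+[0,0,dz],s))
print('die centre top',proj('scene',[.4885,-.329,.036]),proj('wrist',[.4885,-.329,.036],s))
big=cv2.resize(im[220:330,100:220],None,fx=6,fy=6,interpolation=cv2.INTER_CUBIC)
for dz,c in ((0,(0,0,255)),(.03,(0,255,255))):
    u=(proj('scene',p+[0,0,dz])-[100,220])*6;cv2.circle(big,tuple(u.astype(int).tolist()),4,c,-1)
for dx in(-.03,.03):
  for dy in (-.025,.025):
    u=(proj('scene',[.4885+dx,-.329+dy,.036])-[100,220])*6;cv2.circle(big,tuple(u.astype(int).tolist()),3,(0,255,0),-1)
cv2.imwrite('pics/s3.png',big)
E
```

```text
t 4.10 [ 0.4821 -0.3303  0.0116] [-3.136   0.0086 -3.0508] w 0.0229 F [-0.5  0.1 -0.5] M [ 0.06 -0.19 -0.01] q [-0.32  0.5  -0.32  0.   -0.75 -1.16]
0 [145.75812983 301.8890992 ] [279.26323288 232.48677975]
0.03 [143.57213528 293.48214374] [279.01820247 249.10968421]
die centre top [145.43050094 296.37814788] [280.20917603 255.20111117]
```

View pics/s3.png

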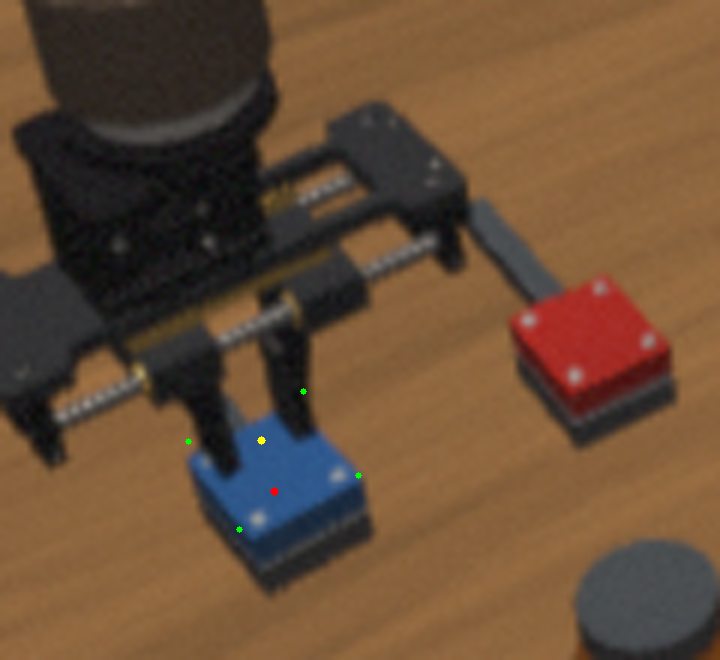

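```bash
python3 - <<'E'
from h import *
a=cv2.imread('pics/scene0.png');b=optics.read_camera('scene');t=cv2.imread('pics/top0.png')
def cen(im,col,lo=0):
    H,S,V=cv2.split(cv2.cvtColor(im,cv2.COLOR_BGR2HSV))
    m=((H>100)&(H<125)&(S>140)&(V>60)) if col=='b' else (((H<5)|(H>174))&(S>180)&(V>60))
    m=m.astype('uint8');n,l,s,c=cv2.connectedComponentsWithStats(m);i=1+np.argmax(s[1:,4]);return s[i],c[i]
for k in 'br':
    print(k,'scene0',cen(a,k),'now',cen(b,k),'top',cen(t,k))
# hi-res crop scene0
cv2.imwrite('pics/s0b.png',cv2.resize(a[245:330,110:220],None,fx=7,fy=7,interpolation=cv2.INTER_CUBIC))
E
```

```text
b scene0 (array([132, 290,  28,  21, 334], dtype=int32), array([145.45508982, 299.22155689])) now (array([132, 290,  28,  22, 297], dtype=int32), array([145.73400673, 300.        ])) top (array([388, 227,  18,  19, 267], dtype=int32), array([396.28838951, 236.15730337]))
r scene0 (array([185, 268,  26,  20, 283], dtype=int32), array([197.78091873, 276.7385159 ])) now (array([185, 268,  26,  20, 283], dtype=int32), array([197.72791519, 276.72084806])) top (array([343, 225,  16,  19, 250], dtype=int32), array([350.46, 234.12]))
```

View pics/s0b.png

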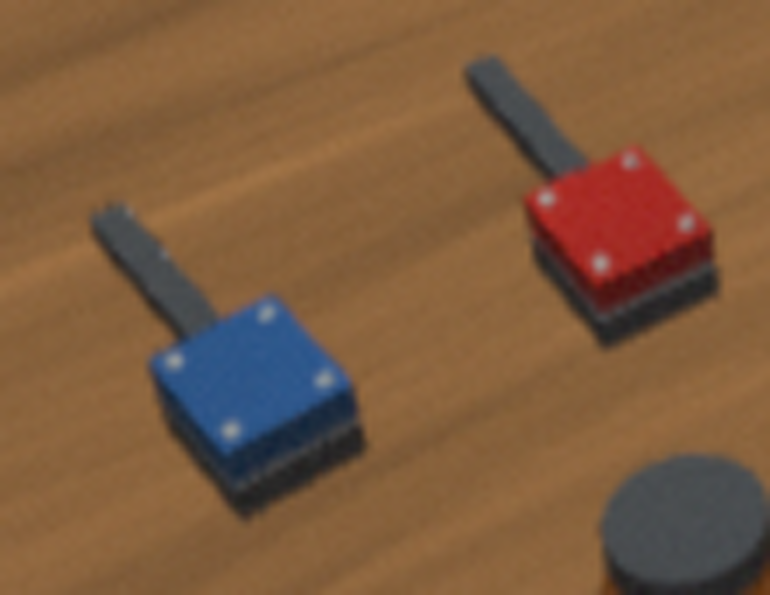

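```bash
python3 - <<'E'
from h import *
f=lambda X,Y:((X+.5)/4-.5+220,(Y+.5)/4-.5+150)
g=lambda X,Y:((X+.5)/7-.5+110,(Y+.5)/7-.5+245)
# top bolts: b1 far-left(+y), b2 far-right, b3 near-left, b4 near-right
for a,b in (((685,318),(323,380)),((731,315),(231,430)),((691,374),(267,313)),((738,371),(174,362))): print(tri(ray('top',f(*a)),ray('scene',g(*b))))
print(tri(ray('top',f(711.25,344.5)),ray('scene',g(248.75,371.25))))
i=optics.camera_info('wrist')
s=sensors.sense()
# fingertips seen in scene: height
G=lambda X,Y:((X+.5)/6-.5+100,(Y+.5)/6-.5+220)
e,d=ray('scene',G(264,455)); 
# nearest point on vertical line through tcp xy
print(tri((e,d),(s['eef_pos'],np.array([0,0,1.]))))
E
```

```text
(array([ 0.50922354, -0.31014879,  0.03335927]), np.float64(0.0016268737602714448))
(array([ 0.51273954, -0.34560291,  0.03336317]), np.float64(0.0005450655575970631))
(array([ 0.46549377, -0.3139653 ,  0.03309678]), np.float64(0.0015120386833668877))
(array([ 0.46899306, -0.35021564,  0.03275889]), np.float64(0.0006773453037283574))
(array([ 0.48909827, -0.33006718,  0.03283345]), np.float64(0.0010810955418113326))
(array([ 0.48198815, -0.33082898,  0.0352657 ]), np.float64(0.0011314041264191485))
```

```bash
python3 - <<'E'
from h import *
s=sensors.sense()
B=np.array([[.5092,-.3101,.034],[.5127,-.3456,.034],[.4655,-.314,.034],[.469,-.350,.034]])
for n,obs in (('now',None),):
  for dz in (0,.024):
    s2=dict(s);s2['eef_pos']=s['eef_pos']+[0,0,dz];print(dz,[proj('wrist',b,s2).round(0).tolist() for b in B])
# first wrist picture, reported .4796,-.3365,.159
s3=dict(s);s3['orientation']=np.array([-3.141,.0003,-3.064])
for dz in (0,.024):
    s3['eef_pos']=np.array([.4797,-.337,.159+dz]);print('w1',dz,[proj('wrist',b,s3).round(0).tolist() for b in B])
w=cv2.imread('pics/w2.png');cv2.imwrite('pics/w2z.png',cv2.resize(w[180:330,190:370],None,fx=4,fy=4))
E
```

```text
0 [[306.0, 286.0], [251.0, 286.0], [308.0, 222.0], [249.0, 222.0]]
0.024 [[303.0, 269.0], [255.0, 269.0], [305.0, 211.0], [253.0, 211.0]]
w1 0 [[301.0, 223.0], [270.0, 224.0], [301.0, 185.0], [268.0, 186.0]]
w1 0.024 [[299.0, 217.0], [270.0, 218.0], [300.0, 182.0], [269.0, 182.0]]
```

View pics/w2z.png

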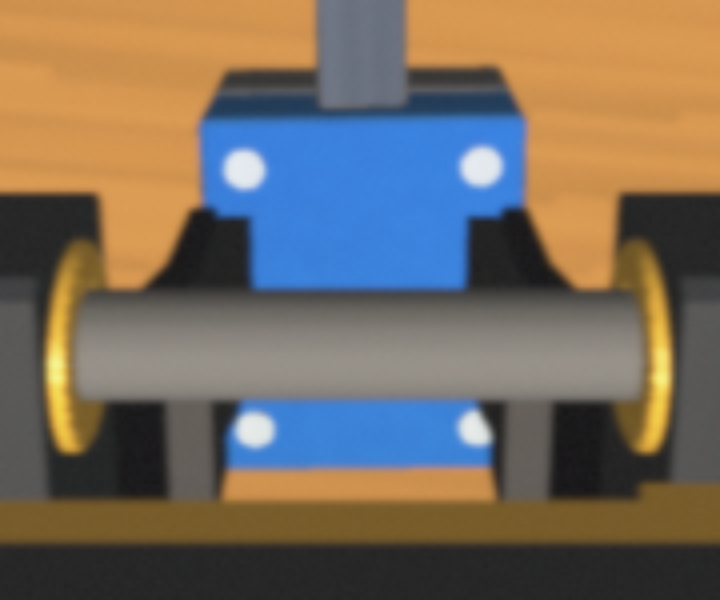

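```bash
python3 - <<'E'
from h import *
a=cv2.imread('pics/scene0.png')
s={'eef_pos':np.array([.1592,.6037,.1884])}
p=s['eef_pos'];ty=np.array([np.sin(-.258),-np.cos(-.258),0])
big=cv2.resize(a[50:130,290:390],None,fx=7,fy=7,interpolation=cv2.INTER_CUBIC)
for dz,c in ((0,(0,0,255)),(.024,(0,255,255))):
  for k in (-.0435,.0435):
    u=(proj('scene',p+k*ty+[0,0,dz])-[290,50])*7+3;cv2.circle(big,tuple(u.astype(int).tolist()),4,c,-1)
cv2.imwrite('pics/s0g.png',big)
E
```

```text
(no output)
```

View pics/s0g.png

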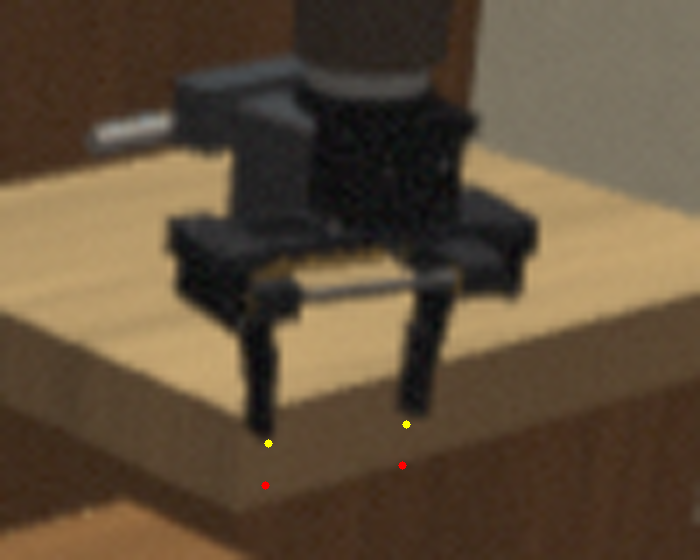

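```bash
python3 - <<'E'
from h import *
i=optics.camera_info('wrist');T=np.linalg.inv(i['T_tool_cam']);f=210/np.tan(np.radians(i['vfov'])/2)
for h in (0,-.01,-.02,-.025,-.03,-.04):
  for w in(.031,):
    o=[]
    for x in (.0095,-.0095):
        c=(T@[x,w/2,h,1])[:3];o.append((round(i['cx']+f*c[0]/c[2],1),round(i['cy']+f*c[1]/c[2],1)))
    print(h,o)
E
```

```text
0 [(np.float64(301.6), np.float64(219.5)), (np.float64(301.1), np.float64(245.2))]
-0.01 [(np.float64(302.7), np.float64(223.8)), (np.float64(302.1), np.float64(250.6))]
-0.02 [(np.float64(304.0), np.float64(228.5)), (np.float64(303.3), np.float64(256.6))]
-0.025 [(np.float64(304.6), np.float64(231.1)), (np.float64(304.0), np.float64(259.9))]
-0.03 [(np.float64(305.3), np.float64(233.8)), (np.float64(304.7), np.float64(263.3))]
-0.04 [(np.float64(306.9), np.float64(239.7)), (np.float64(306.1), np.float64(270.7))]
```

The pictures show that the real fingertips end about 28 mm short of the reported TCP. The first scene view, the current scene view and the wrist view all agree. The fingers closed above the die without touching it. I'll open and go lower with a 28 mm correction, watching the force.

Request:
servo_tool([
  {"tx": 0, "ty": 0, "tz": -0.01, "wx": 0, "wy": 0, "wz": 0, "fingers": 0},
  {"tx": 0, "ty": 0, "tz": 0, "wx": 0, "wy": 0, "wz": 0, "fingers": 0},
  {"tx": 0, "ty": 0, "tz": 0, "wx": 0, "wy": 0, "wz": 0, "fingers": 0},
  {"tx": 0, "ty": 0, "tz": 0, "wx": 0, "wy": 0, "wz": 0, "fingers": 0},
  {"tx": 0, "ty": 0, "tz": 0, "wx": 0, "wy": 0, "wz": 0, "fingers": 0},
])

```text
clock: 4.75
eef_pos: [0.4822, -0.3303, 0.0228]
orientation: [-3.136, 0.009, -3.051]
force: [0.3, -0.8, 0.5]
width: 0.0431
```

```bash
python3 - <<'E'
from h import *
st(); plan([.478,-.3305,.002],.087-np.pi,vmax=.01)
E
```

```text
t 4.75 [ 0.4822 -0.3303  0.0228] [-3.1358  0.0091 -3.0507] w 0.0431 F [ 0.3 -0.8  0.5] M [ 0.03 -0.11  0.02] q [-0.32  0.48 -0.31  0.   -0.77 -1.16]
rows total 3
{'tx': 0.0015, 'ty': 0.0001, 'tz': 0.0069, 'wx': -0.006, 'wy': 0.009, 'wz': 0.001}
{'tx': 0.0014, 'ty': 0.0001, 'tz': 0.0069, 'wx': -0.0, 'wy': -0.0, 'wz': 0.001}
{'tx': 0.0014, 'ty': 0.0, 'tz': 0.0069, 'wx': 0.0, 'wy': -0.0, 'wz': 0.001}
```

Request:
servo_tool([
  {"tx": 0.003, "ty": 0, "tz": 0, "wx": -0.006, "wy": 0.009, "wz": 0, "fingers": 0},
  {"tx": 0, "ty": 0, "tz": 0, "wx": 0, "wy": 0, "wz": 0, "fingers": 0},
  {"tx": 0, "ty": 0, "tz": 0, "wx": 0, "wy": 0, "wz": 0, "fingers": 0},
  {"tx": 0, "ty": 0, "tz": 0, "wx": 0, "wy": 0, "wz": 0, "fingers": 0},
])

```text
clock: 5.15
eef_pos: [0.4787, -0.3305, 0.0224]
orientation: [3.14, -0.001, -3.051]
force: [-0.3, 0.6, -0.2]
width: 0.0752
```

```bash
python3 - <<'E'
from h import *
st(); plan([.478,-.3305,-.019],.087-np.pi,vmax=.01)
E
```

```text
t 5.15 [ 0.4787 -0.3305  0.0224] [ 3.1405e+00 -1.5000e-03 -3.0509e+00] w 0.0752 F [-0.3  0.6 -0.2] M [ 0.13 -0.16 -0.01] q [-0.33  0.48 -0.3  -0.   -0.79 -1.15]
rows total 5
{'tx': 0.0001, 'ty': 0.0, 'tz': 0.0083, 'wx': 0.001, 'wy': -0.001, 'wz': 0.001}
{'tx': 0.0001, 'ty': 0.0, 'tz': 0.0083, 'wx': 0.0, 'wy': -0.0, 'wz': 0.001}
{'tx': 0.0001, 'ty': 0.0, 'tz': 0.0083, 'wx': 0.0, 'wy': -0.0, 'wz': 0.001}
{'tx': 0.0001, 'ty': 0.0, 'tz': 0.0083, 'wx': 0.0, 'wy': -0.0, 'wz': 0.001}
{'tx': 0.0001, 'ty': 0.0, 'tz': 0.0083, 'wx': 0.0, 'wy': -0.0, 'wz': 0.001}
```

Request:
servo_tool([
  {"tx": 0, "ty": 0, "tz": 0.002, "wx": 0, "wy": 0, "wz": 0, "fingers": 0},
  {"tx": 0, "ty": 0, "tz": 0.009, "wx": 0, "wy": 0, "wz": 0, "fingers": 0},
  {"tx": 0, "ty": 0, "tz": 0.009, "wx": 0, "wy": 0, "wz": 0, "fingers": 0},
  {"tx": 0, "ty": 0, "tz": 0.009, "wx": 0, "wy": 0, "wz": 0, "fingers": 0},
])

```text
clock: 5.55
eef_pos: [0.4794, -0.3308, -0.0078]
orientation: [3.141, 0.001, -3.051]
force: [0.9, -0.2, -0.0]
width: 0.0866
```

```bash
python3 - <<'E'
from h import *
st(); plan([.478,-.3305,-.019],.087-np.pi,vmax=.01)
w=optics.read_camera('wrist');cv2.imwrite('pics/w3.png',w)
im=optics.read_camera('scene');cv2.imwrite('pics/s4.png',cv2.resize(im[230:330,100:220],None,fx=6,fy=6))
E
```

```text
t 5.55 [ 0.4794 -0.3308 -0.0078] [ 3.1415e+00  7.0000e-04 -3.0508e+00] w 0.0866 F [ 0.9 -0.2 -0. ] M [ 0.07 -0.15 -0.02] q [-0.33  0.52 -0.33 -0.   -0.72 -1.15]
rows total 2
{'tx': 0.0007, 'ty': 0.0002, 'tz': 0.0056, 'wx': 0.0, 'wy': 0.001, 'wz': 0.002}
{'tx': 0.0007, 'ty': 0.0002, 'tz': 0.0056, 'wx': 0.0, 'wy': -0.0, 'wz': 0.002}
```

View pics/s4.png

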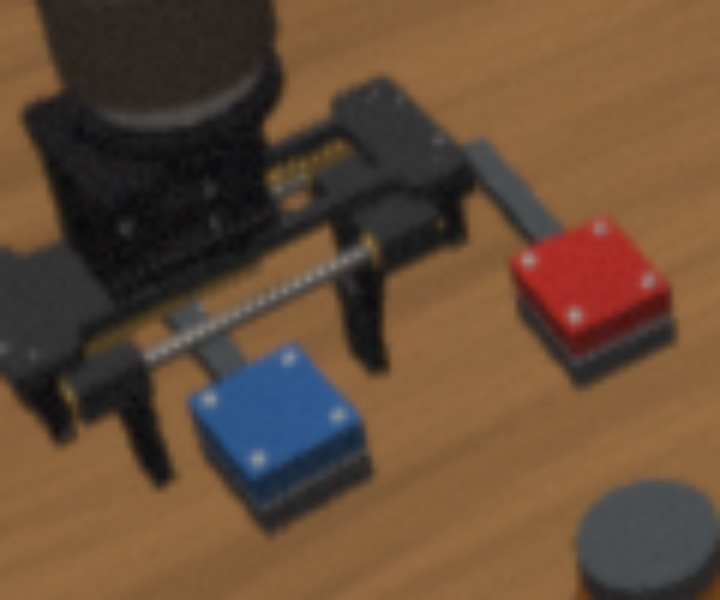

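View pics/w3.png

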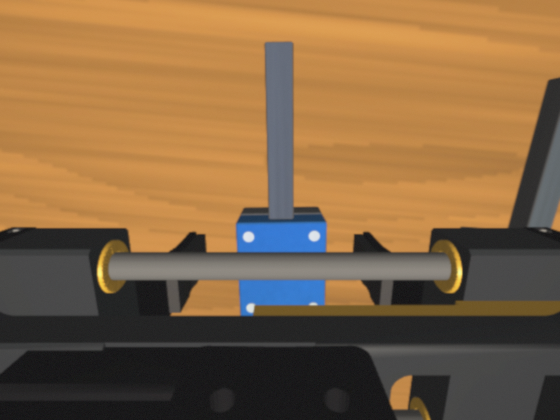

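The fingers now straddle the blue block (scene (275,440), wrist block columns 237–326). Red is clear.

Request:
servo_tool([
  {"tx": 0.001, "ty": 0, "tz": 0.006, "wx": 0, "wy": 0, "wz": 0, "fingers": 0},
  {"tx": 0, "ty": 0, "tz": 0.006, "wx": 0, "wy": 0, "wz": 0.002, "fingers": 0.3},
  {"tx": 0, "ty": 0, "tz": 0, "wx": 0, "wy": 0, "wz": 0, "fingers": 1},
  {"tx": 0, "ty": 0, "tz": 0, "wx": 0, "wy": 0, "wz": 0, "fingers": 1},
  {"tx": 0, "ty": 0, "tz": 0, "wx": 0, "wy": 0, "wz": 0, "fingers": 1},
], grip_force=40)

```text
clock: 6.15
eef_pos: [0.4771, -0.3304, -0.0223]
orientation: [3.14, -0.003, -3.053]
force: [-0.4, -0.5, -0.3]
width: 0.0627
```

Request:
servo_tool([
  {"tx": 0, "ty": 0, "tz": 0, "wx": 0, "wy": 0, "wz": 0, "fingers": 1},
  {"tx": 0, "ty": 0, "tz": 0, "wx": 0, "wy": 0, "wz": 0, "fingers": 1},
  {"tx": 0, "ty": 0, "tz": 0, "wx": 0, "wy": 0, "wz": 0, "fingers": 1},
])

```text
clock: 6.45
eef_pos: [0.4773, -0.3304, -0.0219]
orientation: [3.14, -0.002, -3.053]
force: [-0.3, -1.2, -1.2]
width: 0.0495
```

Request:
servo_tool([
  {"tx": 0, "ty": 0, "tz": 0, "wx": 0, "wy": 0, "wz": 0, "fingers": 1},
  {"tx": 0, "ty": 0, "tz": -0.02, "wx": 0, "wy": 0, "wz": 0, "fingers": 1},
  {"tx": 0, "ty": 0, "tz": -0.04, "wx": 0, "wy": 0, "wz": 0, "fingers": 1},
  {"tx": 0, "ty": 0, "tz": -0.04, "wx": 0, "wy": 0, "wz": 0, "fingers": 1},
  {"tx": 0, "ty": 0, "tz": -0.03, "wx": 0, "wy": 0, "wz": 0, "fingers": 1},
])

```text
clock: 6.95
eef_pos: [0.4692, -0.3264, 0.1009]
orientation: [3.125, -0.025, -3.057]
force: [1.3, -0.2, -5.2]
width: 0.0498
```

```bash
python3 - <<'E'
from h import *
st(); plan([.50,.0640,.11],.041-np.pi,vmax=.04,rows=12)
E
```

```text
t 6.95 [ 0.4692 -0.3264  0.1009] [ 3.125  -0.0248 -3.0574] w 0.0498 F [ 1.3 -0.2 -5.2] M [-0.07 -0.4  -0.  ] q [-0.33  0.39 -0.22 -0.01 -0.99 -1.16]
rows total 10
{'tx': -0.0063, 'ty': 0.0387, 'tz': -0.0004, 'wx': 0.017, 'wy': -0.025, 'wz': 0.004}
{'tx': -0.0062, 'ty': 0.0387, 'tz': -0.0009, 'wx': 0.0, 'wy': -0.0, 'wz': 0.004}
{'tx': -0.006, 'ty': 0.0387, 'tz': -0.0009, 'wx': -0.0, 'wy': -0.0, 'wz': 0.004}
{'tx': -0.0058, 'ty': 0.0387, 'tz': -0.0009, 'wx': 0.0, 'wy': -0.0, 'wz': 0.004}
{'tx': -0.0057, 'ty': 0.0387, 'tz': -0.0009, 'wx': 0.0, 'wy': -0.0, 'wz': 0.004}
{'tx': -0.0055, 'ty': 0.0388, 'tz': -0.0009, 'wx': 0.0, 'wy': -0.0, 'wz': 0.004}
{'tx': -0.0053, 'ty': 0.0388, 'tz': -0.0009, 'wx': 0.0, 'wy': -0.0, 'wz': 0.004}
{'tx': -0.0052, 'ty': 0.0388, 'tz': -0.0009, 'wx': 0.0, 'wy': -0.0, 'wz': 0.004}
{'tx': -0.005, 'ty': 0.0388, 'tz': -0.0009, 'wx': -0.0, 'wy': -0.0, 'wz': 0.004}
{'tx': -0.0048, 'ty': 0.0389, 'tz': -0.0009, 'wx': 0.0, 'wy': -0.0, 'wz': 0.004}
```

Request:
servo_tool([
  {"tx": -0.006, "ty": 0.035, "tz": -0.001, "wx": 0.017, "wy": -0.025, "wz": 0.004, "fingers": 1},
  {"tx": -0.006, "ty": 0.038, "tz": -0.001, "wx": 0, "wy": 0, "wz": 0.004, "fingers": 1},
  {"tx": -0.006, "ty": 0.038, "tz": -0.001, "wx": 0, "wy": 0, "wz": 0.004, "fingers": 1},
  {"tx": -0.006, "ty": 0.038, "tz": -0.001, "wx": 0, "wy": 0, "wz": 0.004, "fingers": 1},
  {"tx": -0.006, "ty": 0.038, "tz": -0.001, "wx": 0, "wy": 0, "wz": 0.004, "fingers": 1},
])

```text
clock: 7.45
eef_pos: [0.483, -0.1356, 0.1058]
orientation: [-3.142, 0.001, -3.091]
force: [0.9, 0.6, -4.8]
width: 0.0498
```

```bash
python3 - <<'E'
from h import *
st(); plan([.505,.0640,.1],.041-np.pi,vmax=.035,rows=12)
E
```

```text
t 7.45 [ 0.483  -0.1356  0.1058] [-3.1416e+00  9.0000e-04 -3.0911e+00] w 0.0498 F [ 0.9  0.6 -4.8] M [ 0.07 -0.29 -0.02] q [ 0.05  0.26 -0.41  0.   -0.9  -1.57]
rows total 6
{'tx': -0.0053, 'ty': 0.033, 'tz': 0.001, 'wx': -0.0, 'wy': 0.001, 'wz': 0.002}
{'tx': -0.0053, 'ty': 0.0331, 'tz': 0.001, 'wx': -0.0, 'wy': -0.0, 'wz': 0.002}
{'tx': -0.0052, 'ty': 0.0331, 'tz': 0.001, 'wx': -0.0, 'wy': -0.0, 'wz': 0.002}
{'tx': -0.0052, 'ty': 0.0331, 'tz': 0.001, 'wx': 0.0, 'wy': -0.0, 'wz': 0.002}
{'tx': -0.0051, 'ty': 0.0331, 'tz': 0.001, 'wx': 0.0, 'wy': -0.0, 'wz': 0.002}
{'tx': -0.0051, 'ty': 0.0331, 'tz': 0.001, 'wx': -0.0, 'wy': -0.0, 'wz': 0.002}
```

Request:
servo_tool([
  {"tx": -0.005, "ty": 0.036, "tz": 0.001, "wx": 0, "wy": 0, "wz": 0.002, "fingers": 1},
  {"tx": -0.005, "ty": 0.036, "tz": 0.001, "wx": 0, "wy": 0, "wz": 0.002, "fingers": 1},
  {"tx": -0.005, "ty": 0.036, "tz": 0.001, "wx": 0, "wy": 0, "wz": 0.002, "fingers": 1},
  {"tx": -0.005, "ty": 0.036, "tz": 0.001, "wx": 0, "wy": 0, "wz": 0.002, "fingers": 1},
  {"tx": -0.005, "ty": 0.025, "tz": 0.001, "wx": 0, "wy": 0, "wz": 0.002, "fingers": 1},
])

```text
clock: 7.95
eef_pos: [0.4922, 0.0424, 0.0952]
orientation: [3.14, -0.013, -3.104]
force: [1.0, -0.9, -5.4]
width: 0.0497
```

Request:
servo_tool([
  {"tx": 0, "ty": 0.01, "tz": 0, "wx": 0, "wy": 0, "wz": 0, "fingers": 1},
  {"tx": 0, "ty": 0, "tz": 0, "wx": 0, "wy": 0, "wz": 0, "fingers": 1},
])

```text
clock: 8.15
eef_pos: [0.4898, 0.0552, 0.0931]
orientation: [3.14, -0.018, -3.1]
force: [-0.6, 0.1, -5.5]
width: 0.0493
```

```bash
python3 - <<'E'
from h import *
s=st(); 
w=optics.read_camera('wrist');cv2.imwrite('pics/w5.png',w)
im=optics.read_camera('scene');cv2.imwrite('pics/s5.png',cv2.resize(im[170:310,200:370],None,fx=4,fy=4))
plan([.5116,.0645,.045],.041-np.pi,vmax=.035,rows=12)
E
```

```text
t 8.15 [0.4898 0.0552 0.0931] [ 3.1398 -0.0177 -3.1005] w 0.0493 F [-0.6  0.1 -5.5] M [-0.04 -0.25  0.04] q [ 0.44  0.27 -0.43 -0.01 -0.89 -1.96]
rows total 2
{'tx': -0.0115, 'ty': 0.0049, 'tz': 0.0239, 'wx': 0.001, 'wy': -0.018, 'wz': -0.001}
{'tx': -0.0111, 'ty': 0.0049, 'tz': 0.0241, 'wx': -0.0, 'wy': 0.0, 'wz': -0.001}
```

View pics/w5.png

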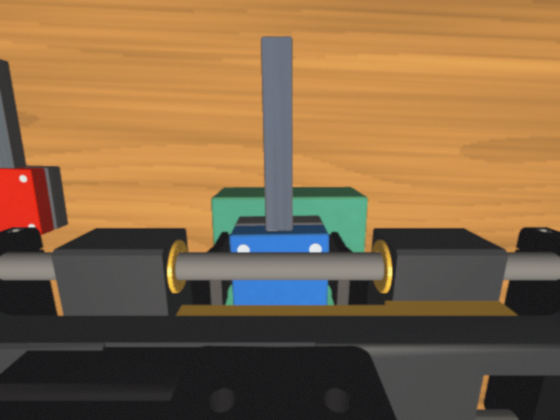

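View pics/s5.png

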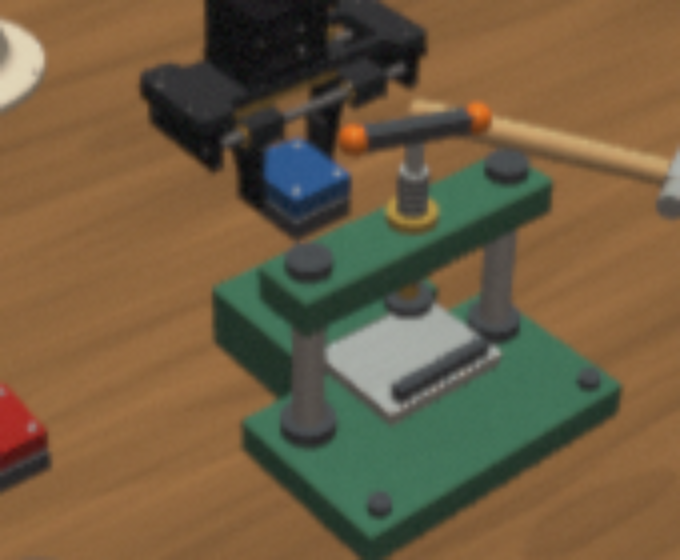

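The die is held level with its tail toward the robot (wrist (277,130)). The ledge is at columns 213–366, slightly right of the die, as expected.

Request:
servo_tool([
  {"tx": -0.011, "ty": 0.005, "tz": 0.015, "wx": 0, "wy": -0.018, "wz": -0.001, "fingers": 1},
  {"tx": -0.011, "ty": 0.004, "tz": 0.015, "wx": 0, "wy": 0, "wz": 0, "fingers": 1},
  {"tx": 0, "ty": 0, "tz": 0.005, "wx": 0, "wy": 0, "wz": 0, "fingers": 1},
])

```text
clock: 8.55
eef_pos: [0.5114, 0.0606, 0.0579]
orientation: [3.14, 0.002, -3.106]
force: [0.3, -0.7, -5.1]
width: 0.0497
```

```bash
python3 - <<'E'
from h import *
s=st(); plan([.5116,.0645,.04],.041-np.pi,vmax=.035,rows=12)
E
```

```text
t 8.55 [0.5114 0.0606 0.0579] [ 3.1401e+00  1.7000e-03 -3.1056e+00] w 0.0497 F [ 0.3 -0.7 -5.1] M [ 0.02 -0.07  0.  ] q [ 0.43  0.34 -0.44 -0.   -0.79 -1.97]
rows total 1
{'tx': -0.0003, 'ty': 0.0039, 'tz': 0.0179, 'wx': 0.002, 'wy': 0.002, 'wz': -0.005}
```

Request:
servo_tool([
  {"tx": 0, "ty": 0.004, "tz": 0.012, "wx": 0.002, "wy": 0.002, "wz": -0.005, "fingers": 1},
  {"tx": 0, "ty": 0, "tz": 0.004, "wx": 0, "wy": 0, "wz": 0, "fingers": 1},
  {"tx": 0, "ty": 0, "tz": 0, "wx": 0, "wy": 0, "wz": 0, "fingers": 1},
])

```text
clock: 8.85
eef_pos: [0.5091, 0.0619, 0.04]
orientation: [-3.14, -0.005, -3.104]
force: [0.2, -0.4, -5.4]
width: 0.0494
```

```bash
python3 - <<'E'
from h import *
s=st(); plan([.5116,.0645,.034],.041-np.pi,vmax=.035,rows=12)
E
```

```text
t 8.85 [0.5091 0.0619 0.04  ] [-3.1395 -0.0046 -3.1041] w 0.0494 F [ 0.2 -0.4 -5.4] M [ 0.06 -0.15 -0.01] q [ 0.44  0.36 -0.46  0.   -0.75 -1.97]
rows total 1
{'tx': -0.0026, 'ty': 0.0026, 'tz': 0.006, 'wx': -0.002, 'wy': -0.005, 'wz': -0.004}
```

Request:
servo_tool([
  {"tx": -0.002, "ty": 0.003, "tz": 0.003, "wx": -0.002, "wy": -0.005, "wz": -0.003, "fingers": 1},
  {"tx": 0, "ty": 0, "tz": 0.002, "wx": 0, "wy": 0, "wz": 0, "fingers": 1},
])

```text
clock: 9.05
eef_pos: [0.5114, 0.0649, 0.0355]
orientation: [3.141, 0.002, -3.101]
force: [0.6, 0.6, -5.1]
width: 0.0498
```

```bash
python3 - <<'E'
from h import *
s=st(); plan([.5116,.0645,.034],.041-np.pi,vmax=.035,rows=12)
E
```

```text
t 9.05 [0.5114 0.0649 0.0355] [ 3.1411e+00  2.2000e-03 -3.1010e+00] w 0.0498 F [ 0.6  0.6 -5.1] M [ 0.04 -0.11  0.02] q [ 0.44  0.37 -0.46  0.   -0.74 -1.97]
rows total 1
{'tx': -0.0002, 'ty': -0.0004, 'tz': 0.0015, 'wx': 0.0, 'wy': 0.002, 'wz': -0.0}
```

Request:
servo_tool([
  {"tx": 0, "ty": 0, "tz": 0.0015, "wx": 0, "wy": 0.002, "wz": 0, "fingers": 1},
  {"tx": 0, "ty": 0, "tz": 0.0015, "wx": 0, "wy": 0, "wz": 0, "fingers": 1},
])

```text
clock: 9.25
eef_pos: [0.5118, 0.0652, 0.033]
orientation: [3.141, 0.001, -3.1]
force: [-3.4, -0.5, 5.8]
width: 0.0499
```

Contact: the force went from -5 N to +6 N. I'll release and lift.

Request:
servo_tool([
  {"tx": 0, "ty": 0, "tz": 0, "wx": 0, "wy": 0, "wz": 0, "fingers": 0},
  {"tx": 0, "ty": 0, "tz": 0, "wx": 0, "wy": 0, "wz": 0, "fingers": 0},
  {"tx": 0, "ty": 0, "tz": 0, "wx": 0, "wy": 0, "wz": 0, "fingers": 0},
  {"tx": 0, "ty": 0, "tz": 0, "wx": 0, "wy": 0, "wz": 0, "fingers": 0},
  {"tx": 0, "ty": 0, "tz": -0.01, "wx": 0, "wy": 0, "wz": 0, "fingers": 0},
])

```text
clock: 9.75
eef_pos: [0.5151, 0.0662, 0.0463]
orientation: [3.14, 0.009, -3.098]
force: [-1.0, -0.4, 0.3]
width: 0.0814
```

Request:
servo_tool([
  {"tx": 0.01, "ty": 0, "tz": -0.035, "wx": 0, "wy": 0, "wz": 0, "fingers": 0},
  {"tx": 0.03, "ty": 0, "tz": -0.03, "wx": 0, "wy": 0, "wz": 0, "fingers": 0.3},
  {"tx": 0.03, "ty": 0, "tz": 0, "wx": 0, "wy": 0, "wz": 0, "fingers": 0.3},
  {"tx": 0, "ty": 0, "tz": 0, "wx": 0, "wy": 0, "wz": 0, "fingers": 0.3},
])

```text
clock: 10.15
eef_pos: [0.4451, 0.0634, 0.1168]
orientation: [3.138, 0.014, -3.098]
force: [-0.6, 0.1, -0.5]
width: 0.0705
```

```bash
python3 - <<'E'
from h import *
s=st(); 
w=optics.read_camera('wrist');cv2.imwrite('pics/w6.png',w)
im=optics.read_camera('scene');cv2.imwrite('pics/s6.png',cv2.resize(im[170:310,200:370],None,fx=4,fy=4))
E
```

```text
t 10.15 [0.4451 0.0634 0.1168] [ 3.1383  0.014  -3.0983] w 0.0705 F [-0.6  0.1 -0.5] M [ 0.05 -0.12  0.04] q [ 0.51  0.15 -0.52  0.   -0.88 -2.04]
```

View pics/w6.png

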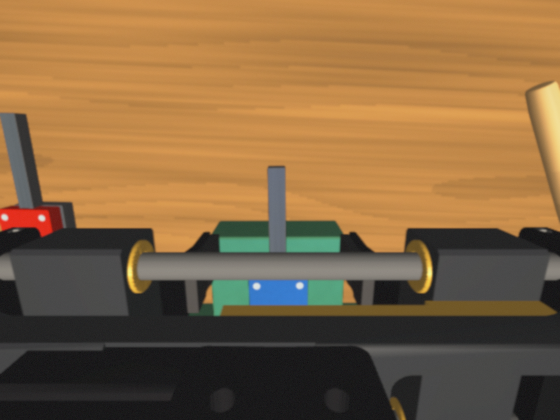

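View pics/s6.png

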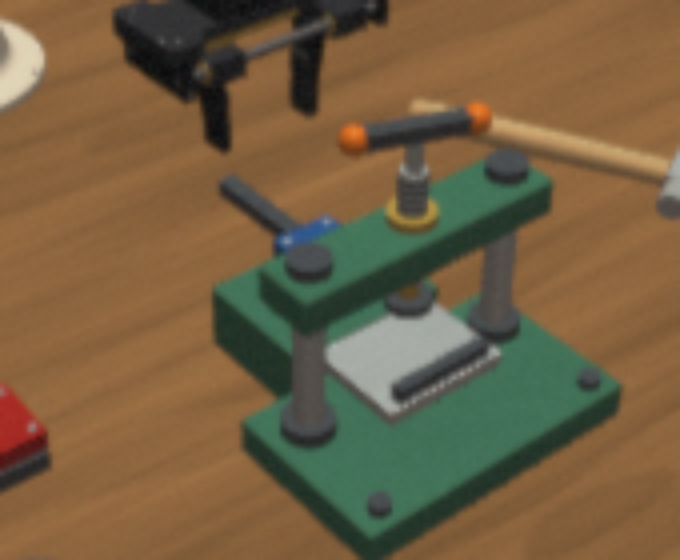

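The die stands flat on the ledge, centred (wrist column 278 against ledge columns 219–341), with its tail pointing out.

```bash
python3 - <<'E'
from h import *
s=st(); print([onz('wrist',p,.086,s).round(4) for p in ((276.5,168),(278,250))])
plan([.438,.062,.036],.042-np.pi,vmax=.03,rows=12)
E
```

```text
t 10.25 [0.4488 0.0644 0.1171] [ 3.1383  0.0175 -3.0975] w 0.0643 F [-0.6 -0.8 -0.7] M [ 0.04 -0.15  0.02] q [ 0.51  0.16 -0.52  0.01 -0.88 -2.04]
[array([0.4077, 0.0605, 0.086 ]), array([0.4755, 0.0646, 0.086 ])]
rows total 3
{'tx': 0.0041, 'ty': -0.0007, 'tz': 0.027, 'wx': 0.003, 'wy': 0.017, 'wz': 0.001}
{'tx': 0.0036, 'ty': -0.0006, 'tz': 0.027, 'wx': 0.0, 'wy': -0.0, 'wz': 0.001}
{'tx': 0.0036, 'ty': -0.0007, 'tz': 0.027, 'wx': 0.0, 'wy': -0.0, 'wz': 0.001}
```

Request:
servo_tool([
  {"tx": 0.004, "ty": 0, "tz": 0.026, "wx": 0.003, "wy": 0.017, "wz": 0, "fingers": 0.4},
  {"tx": 0.004, "ty": -0.001, "tz": 0.026, "wx": 0, "wy": 0, "wz": 0, "fingers": 0.4},
  {"tx": 0.003, "ty": -0.001, "tz": 0.016, "wx": 0, "wy": 0, "wz": 0, "fingers": 0.4},
])

```text
clock: 10.55
eef_pos: [0.4448, 0.0644, 0.0506]
orientation: [3.138, 0.011, -3.096]
force: [-0.2, 0.6, -0.1]
width: 0.0533
```

```bash
python3 - <<'E'
from h import *
s=st(); 
plan([.438,.062,.034],.042-np.pi,vmax=.03,rows=12)
E
```

```text
t 10.55 [0.4448 0.0644 0.0506] [ 3.1376  0.0112 -3.0964] w 0.0533 F [-0.2  0.6 -0.1] M [-0.04 -0.08  0.02] q [ 0.51  0.25 -0.61  0.   -0.7  -2.04]
rows total 1
{'tx': 0.0071, 'ty': -0.0022, 'tz': 0.0165, 'wx': 0.004, 'wy': 0.011, 'wz': 0.003}
```

Request:
servo_tool([
  {"tx": 0.006, "ty": -0.002, "tz": 0.015, "wx": 0.004, "wy": 0.011, "wz": 0.003, "fingers": 0.5},
  {"tx": 0, "ty": 0, "tz": 0, "wx": 0, "wy": 0, "wz": 0, "fingers": 0.5},
])

```text
clock: 10.75
eef_pos: [0.439, 0.0615, 0.0326]
orientation: [-3.139, -0.005, -3.1]
force: [0.5, 0.6, 0.8]
width: 0.0456
```

```bash
python3 - <<'E'
from h import *
s=st(); 
plan([.438,.062,.034],.042-np.pi,vmax=.03,rows=12)
w=optics.read_camera('wrist');cv2.imwrite('pics/w7.png',w)
im=optics.read_camera('scene');cv2.imwrite('pics/s7.png',cv2.resize(im[170:310,200:370],None,fx=4,fy=4))
E
```

```text
t 10.75 [0.439  0.0615 0.0326] [-3.1389 -0.0048 -3.1001] w 0.0456 F [0.5 0.6 0.8] M [ 0.05 -0.12  0.03] q [ 0.51  0.28 -0.63  0.   -0.67 -2.04]
rows total 1
{'tx': 0.001, 'ty': 0.0005, 'tz': -0.0014, 'wx': -0.003, 'wy': -0.005, 'wz': -0.0}
```

View pics/w7.png

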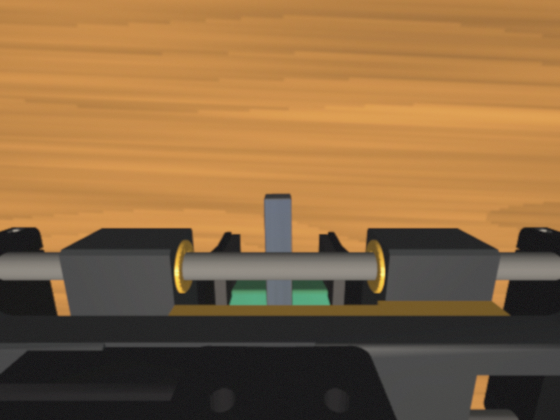

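View pics/s7.png

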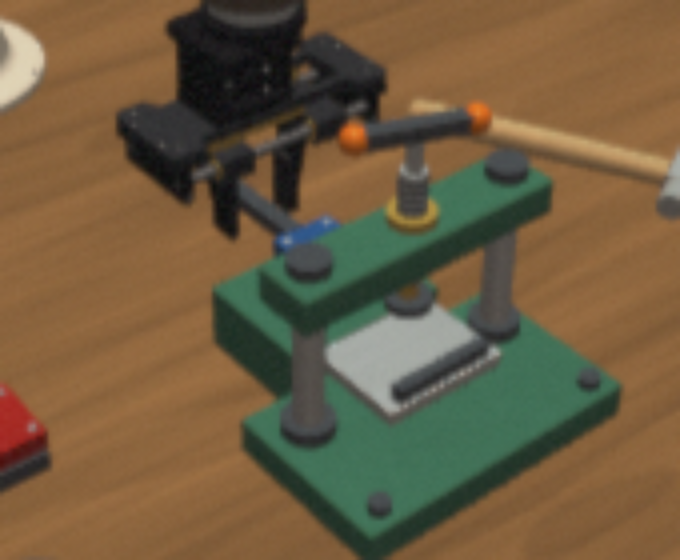

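The fingers straddle the tail (column 278 between jaws at 225 and 335). I'll close them.

Request:
servo_tool([
  {"tx": 0.001, "ty": 0, "tz": -0.001, "wx": -0.003, "wy": -0.005, "wz": 0, "fingers": 1},
  {"tx": 0, "ty": 0, "tz": 0, "wx": 0, "wy": 0, "wz": 0, "fingers": 1},
  {"tx": 0, "ty": 0, "tz": 0, "wx": 0, "wy": 0, "wz": 0, "fingers": 1},
  {"tx": 0, "ty": 0, "tz": 0, "wx": 0, "wy": 0, "wz": 0, "fingers": 1},
  {"tx": 0, "ty": 0, "tz": 0, "wx": 0, "wy": 0, "wz": 0, "fingers": 1},
], grip_force=25)

```text
clock: 11.35
eef_pos: [0.4432, 0.0636, 0.0385]
orientation: [3.137, 0.012, -3.099]
force: [-0.1, -1.0, -2.1]
width: 0.0138
```

```bash
python3 - <<'E'
from h import *
s=st(); 
E
```

```text
t 11.35 [0.4432 0.0636 0.0385] [ 3.1368  0.0121 -3.0989] w 0.0138 F [-0.1 -1.  -2.1] M [-0.33 -0.37 -0.13] q [ 0.51  0.27 -0.62  0.   -0.67 -2.04]
```

Request:
servo_tool([
  {"tx": -0.01, "ty": 0, "tz": 0.002, "wx": 0.002, "wy": 0.004, "wz": 0.001, "fingers": 1},
  {"tx": -0.015, "ty": 0, "tz": 0.001, "wx": 0, "wy": 0.002, "wz": 0, "fingers": 1},
  {"tx": -0.015, "ty": 0, "tz": 0, "wx": 0, "wy": 0, "wz": 0, "fingers": 1},
])

```text
clock: 11.65
eef_pos: [0.4745, 0.0618, 0.036]
orientation: [-3.139, -0.012, -3.101]
force: [-7.6, 0.4, 7.6]
width: 0.0138
```

```bash
python3 - <<'E'
from h import *
s=st(); plan([.532,.0673,.036],.042-np.pi,vmax=.015)
E
```

```text
t 11.65 [0.4745 0.0618 0.036 ] [-3.1387 -0.0119 -3.1005] w 0.0138 F [-7.6  0.4  7.6] M [ 0.21  1.77 -0.01] q [ 0.47  0.33 -0.53 -0.   -0.72 -2.  ]
rows total 4
{'tx': -0.0144, 'ty': 0.0008, 'tz': -0.0002, 'wx': -0.003, 'wy': -0.012, 'wz': -0.0}
{'tx': -0.0144, 'ty': 0.0008, 'tz': 0.0, 'wx': -0.0, 'wy': 0.0, 'wz': -0.0}
{'tx': -0.0144, 'ty': 0.0008, 'tz': 0.0, 'wx': -0.0, 'wy': 0.0, 'wz': -0.0}
{'tx': -0.0144, 'ty': 0.0008, 'tz': 0.0, 'wx': 0.0, 'wy': 0.0, 'wz': -0.0}
```

Request:
servo_tool([
  {"tx": -0.01, "ty": 0.002, "tz": -0.001, "wx": -0.002, "wy": -0.01, "wz": 0, "fingers": 1},
  {"tx": -0.013, "ty": 0.001, "tz": 0, "wx": 0, "wy": 0, "wz": 0, "fingers": 1},
  {"tx": 0, "ty": 0, "tz": 0, "wx": 0, "wy": 0, "wz": 0, "fingers": 1},
])

```text
clock: 11.95
eef_pos: [0.4959, 0.0645, 0.0366]
orientation: [-3.138, -0.008, -3.102]
force: [3.0, -0.0, -0.7]
width: 0.0137
```

```bash
python3 - <<'E'
from h import *
s=st(); plan([.532,.0673,.036],.042-np.pi,vmax=.015)
im=optics.read_camera('scene');cv2.imwrite('pics/s8.png',cv2.resize(im[170:310,200:370],None,fx=4,fy=4))
E
```

```text
t 11.95 [0.4959 0.0645 0.0366] [-3.1385 -0.0084 -3.1019] w 0.0137 F [ 3.  -0.  -0.7] M [ 0.15 -0.89  0.01] q [ 0.45  0.35 -0.49 -0.   -0.74 -1.98]
rows total 3
{'tx': -0.0121, 'ty': 0.0005, 'tz': 0.0001, 'wx': -0.003, 'wy': -0.008, 'wz': -0.001}
{'tx': -0.0121, 'ty': 0.0005, 'tz': 0.0002, 'wx': 0.0, 'wy': 0.0, 'wz': -0.001}
{'tx': -0.0121, 'ty': 0.0005, 'tz': 0.0002, 'wx': 0.0, 'wy': 0.0, 'wz': -0.001}
```

View pics/s8.png

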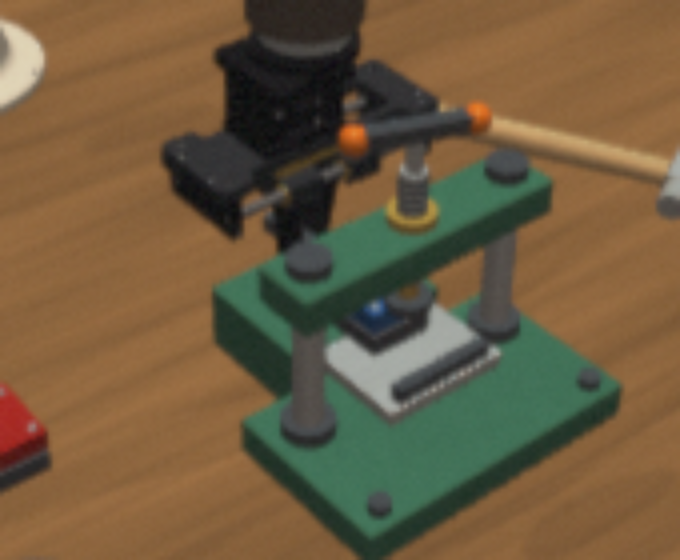

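The block is sliding onto the bed plate under the foot (scene (375,315)). The handle is clear of the gripper.

Request:
servo_tool([
  {"tx": -0.01, "ty": 0.001, "tz": 0, "wx": -0.003, "wy": 0, "wz": 0, "fingers": 1},
  {"tx": -0.01, "ty": 0, "tz": 0, "wx": 0, "wy": -0.003, "wz": 0, "fingers": 1},
  {"tx": -0.008, "ty": 0, "tz": 0, "wx": 0, "wy": 0, "wz": 0, "fingers": 1},
])

```text
clock: 12.3
eef_pos: [0.5153, 0.0642, 0.0365]
orientation: [-3.138, -0.022, -3.103]
force: [-7.1, -0.4, 8.6]
width: 0.0132
```

```bash
python3 - <<'E'
from h import *
s=st(); plan([.532,.0673,.036],.042-np.pi,vmax=.015)
E
```

```text
t 12.30 [0.5153 0.0642 0.0365] [-3.138  -0.0215 -3.1026] w 0.0132 F [-7.1 -0.4  8.6] M [0.21 1.82 0.04] q [ 0.43  0.39 -0.43 -0.01 -0.78 -1.96]
rows total 2
{'tx': -0.0084, 'ty': 0.0012, 'tz': 0.0001, 'wx': -0.004, 'wy': -0.022, 'wz': -0.001}
{'tx': -0.0084, 'ty': 0.0012, 'tz': 0.0003, 'wx': 0.0, 'wy': 0.0, 'wz': -0.001}
```

Request:
servo_tool([
  {"tx": -0.006, "ty": 0.002, "tz": -0.001, "wx": -0.003, "wy": -0.016, "wz": 0, "fingers": 1},
  {"tx": -0.006, "ty": 0, "tz": 0, "wx": 0, "wy": 0, "wz": 0, "fingers": 1},
])

```text
clock: 12.5
eef_pos: [0.5235, 0.0655, 0.0368]
orientation: [-3.139, -0.013, -3.104]
force: [-3.9, -0.6, 0.3]
width: 0.0135
```

```bash
python3 - <<'E'
from h import *
s=st(); plan([.532,.0673,.036],.042-np.pi,vmax=.015)
E
```

```text
t 12.50 [0.5235 0.0655 0.0368] [-3.1394 -0.0131 -3.1036] w 0.0135 F [-3.9 -0.6  0.3] M [-0.02  0.8  -0.01] q [ 0.43  0.39 -0.42 -0.   -0.77 -1.96]
rows total 1
{'tx': -0.0085, 'ty': 0.0015, 'tz': 0.0007, 'wx': -0.002, 'wy': -0.013, 'wz': -0.004}
```

Request:
servo_tool([
  {"tx": -0.004, "ty": 0.001, "tz": 0, "wx": 0, "wy": -0.006, "wz": -0.002, "fingers": 1},
  {"tx": -0.004, "ty": 0, "tz": 0, "wx": 0, "wy": -0.003, "wz": -0.002, "fingers": 1},
])

```text
clock: 12.7
eef_pos: [0.5299, 0.0662, 0.0363]
orientation: [-3.138, -0.008, -3.1]
force: [-5.3, -0.6, 4.6]
width: 0.0135
```

```bash
python3 - <<'E'
from h import *
s=st(); plan([.532,.0673,.036],.042-np.pi,vmax=.015)
E
```

```text
t 12.70 [0.5299 0.0662 0.0363] [-3.1383 -0.008  -3.0996] w 0.0135 F [-5.3 -0.6  4.6] M [0.1  1.29 0.05] q [ 0.43  0.4  -0.41  0.   -0.77 -1.96]
rows total 1
{'tx': -0.0021, 'ty': 0.001, 'tz': 0.0003, 'wx': -0.003, 'wy': -0.008, 'wz': 0.0}
```

Request:
servo_tool([
  {"tx": -0.003, "ty": 0.001, "tz": 0, "wx": 0, "wy": -0.004, "wz": 0, "fingers": 1},
  {"tx": -0.003, "ty": 0, "tz": 0, "wx": 0, "wy": 0, "wz": 0, "fingers": 1},
])

```text
clock: 12.9
eef_pos: [0.5308, 0.0659, 0.0361]
orientation: [-3.135, -0.015, -3.1]
force: [-13.4, 3.2, 12.5]
width: 0.0138
```

```bash
python3 - <<'E'
from h import *
s=st()
im=optics.read_camera('scene');cv2.imwrite('pics/s9.png',cv2.resize(im[210:290,250:340],None,fx=8,fy=8,interpolation=cv2.INTER_CUBIC))
E
```

```text
t 12.90 [0.5308 0.0659 0.0361] [-3.1352 -0.0154 -3.1005] w 0.0138 F [-13.4   3.2  12.5] M [ 1.3   3.77 -0.  ] q [ 0.43  0.41 -0.4   0.   -0.78 -1.96]
```

View pics/s9.png

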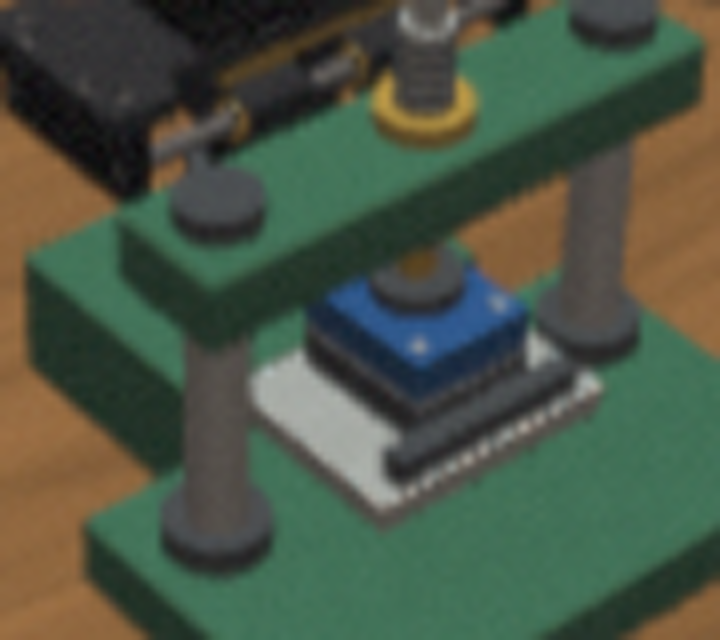

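```bash
cat >> h.py <<'E'
PY=.041;PO=np.array([.6126,.0686,0])
def W(x,y,z):
    c,s_=np.cos(PY),np.sin(PY);return PO+[c*x-s_*y,s_*x+c*y,z]
E
python3 - <<'E'
from h import *
s=st()
im=optics.read_camera('scene');k=8
big=cv2.resize(im[210:290,250:340],None,fx=k,fy=k,interpolation=cv2.INTER_CUBIC)
def dot(p,c):
    u=(proj('scene',p)-[250,210]+.5)*k;cv2.circle(big,tuple(u.astype(int).tolist()),3,c,-1)
for x in(-.03,.03):
  for y in (-.025,.025): dot(W(x,y,.0907),(0,0,255))
for y in(-.05,.05):
    dot(W(.043,y,.0547),(255,255,0));dot(W(-.036,y,.0547),(255,255,0)); dot(W(.0305,y*.9,.0667),(0,255,255))
for y in (-.1075,.1075): dot(W(.025,y,.165),(255,0,255))
cv2.imwrite('pics/s10.png',big)
E
```

```text
t 12.95 [0.5308 0.066  0.0361] [-3.1352 -0.0158 -3.1005] w 0.0135 F [-11.9   2.1   9.7] M [ 0.57  3.12 -0.04] q [ 0.43  0.41 -0.4  -0.   -0.78 -1.96]
```

View pics/s10.png

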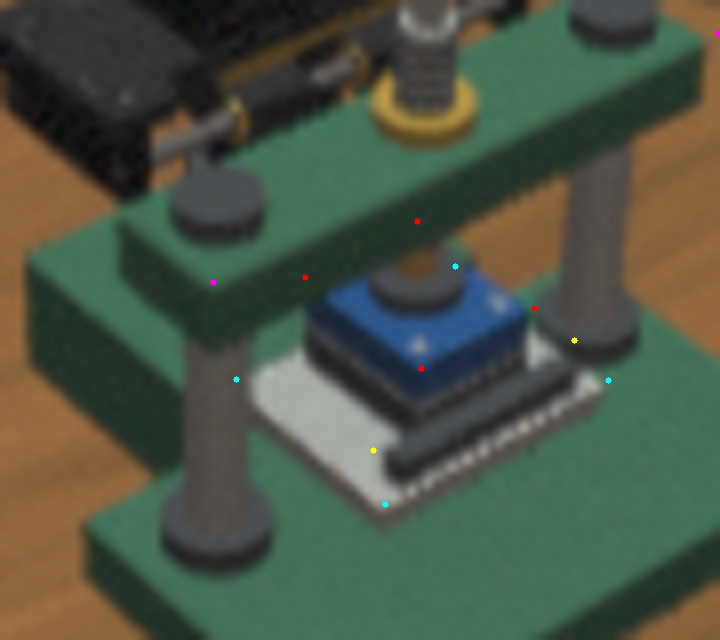

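Request:
servo_tool([
  {"tx": -0.001, "ty": 0, "tz": -0.002, "wx": -0.004, "wy": -0.008, "wz": 0, "fingers": 1},
  {"tx": -0.004, "ty": 0, "tz": -0.0005, "wx": 0, "wy": 0, "wz": 0, "fingers": 1},
])

```text
clock: 13.2
eef_pos: [0.5315, 0.0659, 0.0377]
orientation: [-3.138, -0.016, -3.101]
force: [-16.7, 4.2, 15.0]
width: 0.014
```

```bash
python3 - <<'E'
from h import *
s=st()
E
```

```text
t 13.20 [0.5315 0.0659 0.0377] [-3.1385 -0.0158 -3.1009] w 0.0140 F [-16.7   4.2  15. ] M [1.62 5.02 0.1 ] q [ 0.42  0.41 -0.39 -0.   -0.79 -1.95]
```

Request:
servo_tool([
  {"tx": 0, "ty": 0, "tz": 0, "wx": 0, "wy": 0, "wz": 0, "fingers": 0.85},
  {"tx": 0, "ty": 0, "tz": 0, "wx": 0, "wy": 0, "wz": 0, "fingers": 0.7},
  {"tx": 0, "ty": 0, "tz": 0, "wx": 0, "wy": 0, "wz": 0, "fingers": 0.6},
])

```text
clock: 13.5
eef_pos: [0.5346, 0.0671, 0.0384]
orientation: [-3.14, -0.009, -3.099]
force: [0.0, 0.0, -0.5]
width: 0.023
```

```bash
python3 - <<'E'
from h import *
s=st();plan([.5315,.0663,.0365],.042-np.pi)
im=optics.read_camera('scene');k=12
cv2.imwrite('pics/s11.png',cv2.resize(im[230:275,280:330],None,fx=k,fy=k,interpolation=cv2.INTER_CUBIC))
E
```

```text
t 13.50 [0.5346 0.0671 0.0384] [-3.1402 -0.0095 -3.0992] w 0.0230 F [ 0.   0.  -0.5] M [ 0.04 -0.18  0.01] q [ 0.42  0.41 -0.39 -0.   -0.78 -1.95]
rows total 1
{'tx': 0.0031, 'ty': -0.0007, 'tz': 0.0019, 'wx': -0.001, 'wy': -0.009, 'wz': 0.0}
```

View pics/s11.png

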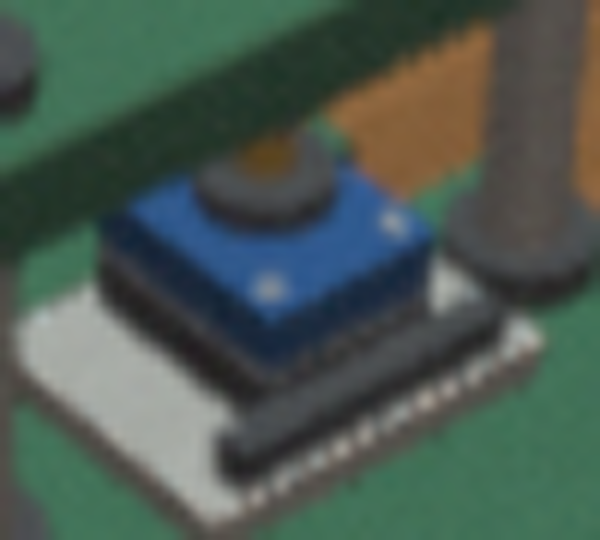

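The block looks flush and parallel along the stop bar (scene crop (270,375) to (430,300)). To be sure it is home I'll regrip unloaded and push again.

Request:
servo_tool([
  {"tx": 0.003, "ty": 0, "tz": 0.001, "wx": 0, "wy": -0.009, "wz": 0, "fingers": 0.75},
  {"tx": 0, "ty": 0, "tz": 0, "wx": 0, "wy": 0, "wz": 0, "fingers": 1},
  {"tx": 0, "ty": 0, "tz": 0, "wx": 0, "wy": 0, "wz": 0, "fingers": 1},
  {"tx": 0, "ty": 0, "tz": 0, "wx": 0, "wy": 0, "wz": 0, "fingers": 1},
], grip_force=15)

```text
clock: 13.95
eef_pos: [0.5328, 0.0671, 0.0374]
orientation: [-3.14, 0.003, -3.099]
force: [-0.8, 0.2, 0.3]
width: 0.0137
```

```bash
python3 - <<'E'
from h import *
s=st()
E
```

```text
t 13.95 [0.5328 0.0671 0.0374] [-3.1405e+00  2.7000e-03 -3.0994e+00] w 0.0137 F [-0.8  0.2  0.3] M [-0.27 -0.01 -0.07] q [ 0.43  0.4  -0.41  0.   -0.76 -1.96]
```

Request:
servo_tool([
  {"tx": -0.003, "ty": 0, "tz": -0.0005, "wx": 0, "wy": 0, "wz": 0, "fingers": 1},
  {"tx": -0.003, "ty": 0, "tz": -0.0005, "wx": 0, "wy": 0, "wz": 0, "fingers": 1},
])

```text
clock: 14.15
eef_pos: [0.5327, 0.066, 0.0374]
orientation: [-3.138, -0.01, -3.101]
force: [-8.3, 3.8, 4.9]
width: 0.0138
```

```bash
python3 - <<'E'
from h import *
s=st()
E
```

```text
t 14.15 [0.5327 0.066  0.0374] [-3.1382 -0.0103 -3.101 ] w 0.0138 F [-8.3  3.8  4.9] M [1.15 2.22 0.07] q [ 0.43  0.41 -0.4  -0.   -0.78 -1.95]
```

Request:
servo_tool([
  {"tx": -0.005, "ty": 0, "tz": -0.001, "wx": 0, "wy": 0, "wz": 0, "fingers": 1},
  {"tx": -0.006, "ty": 0, "tz": -0.001, "wx": 0, "wy": 0, "wz": 0, "fingers": 1},
])

```text
clock: 14.35
eef_pos: [0.5323, 0.0656, 0.0372]
orientation: [-3.136, -0.034, -3.104]
force: [-13.8, 6.2, 9.1]
width: 0.0136
```

```bash
python3 - <<'E'
from h import *
s=st()
E
```

```text
t 14.35 [0.5323 0.0656 0.0372] [-3.1363 -0.0341 -3.1036] w 0.0136 F [-13.8   6.2   9.1] M [2.11 4.17 0.08] q [ 0.42  0.42 -0.37 -0.01 -0.81 -1.95]
```

The die is stopped: force rises with no advance, so it is home. I'll release and rise.

Request:
servo_tool([
  {"tx": 0, "ty": 0, "tz": 0, "wx": 0, "wy": 0.02, "wz": 0, "fingers": 0.8},
  {"tx": 0, "ty": 0, "tz": 0, "wx": 0, "wy": 0, "wz": 0, "fingers": 0.5},
  {"tx": 0, "ty": 0, "tz": 0, "wx": 0, "wy": 0, "wz": 0, "fingers": 0.3},
  {"tx": 0, "ty": 0, "tz": 0, "wx": 0, "wy": 0, "wz": 0, "fingers": 0.3},
])

```text
clock: 14.75
eef_pos: [0.5331, 0.0664, 0.0372]
orientation: [-3.137, -0.053, -3.103]
force: [0.6, -0.4, 0.6]
width: 0.0339
```

```bash
python3 - <<'E'
from h import *
s=st();plan([.50,.065,.22],-3.10,vmax=.045,rows=7)
E
```

```text
t 14.75 [0.5331 0.0664 0.0372] [-3.1371 -0.0528 -3.1027] w 0.0339 F [ 0.6 -0.4  0.6] M [ 0.02 -0.21 -0.03] q [ 0.42  0.43 -0.35 -0.02 -0.84 -1.93]
rows total 5
{'tx': 0.0085, 'ty': -0.0002, 'tz': -0.0362, 'wx': -0.004, 'wy': -0.053, 'wz': -0.0}
{'tx': 0.0066, 'ty': -0.0, 'tz': -0.0366, 'wx': 0.0, 'wy': 0.0, 'wz': -0.001}
{'tx': 0.0066, 'ty': -0.0, 'tz': -0.0366, 'wx': -0.0, 'wy': 0.0, 'wz': -0.001}
{'tx': 0.0066, 'ty': -0.0, 'tz': -0.0366, 'wx': 0.0, 'wy': 0.0, 'wz': -0.001}
{'tx': 0.0066, 'ty': -0.0, 'tz': -0.0366, 'wx': 0.0, 'wy': 0.0, 'wz': -0.001}
```

Request:
servo_tool([
  {"tx": 0.004, "ty": 0, "tz": -0.03, "wx": -0.004, "wy": -0.05, "wz": 0, "fingers": 0},
  {"tx": 0.006, "ty": 0, "tz": -0.045, "wx": 0, "wy": 0, "wz": 0, "fingers": 0},
  {"tx": 0.01, "ty": 0, "tz": -0.048, "wx": 0, "wy": 0, "wz": 0, "fingers": 0},
  {"tx": 0.01, "ty": 0, "tz": -0.048, "wx": 0, "wy": 0, "wz": 0, "fingers": 0},
  {"tx": 0.01, "ty": 0, "tz": -0.048, "wx": 0, "wy": 0, "wz": -0.14, "fingers": 0},
])

```text
clock: 15.25
eef_pos: [0.4912, 0.0633, 0.2549]
orientation: [-3.137, -0.018, -2.962]
force: [0.3, 0.3, -0.0]
width: 0.0735
```

Request:
servo_tool([
  {"tx": 0, "ty": 0, "tz": -0.03, "wx": 0, "wy": 0, "wz": -0.148, "fingers": 0},
  {"tx": 0, "ty": 0, "tz": 0, "wx": 0, "wy": 0, "wz": -0.148, "fingers": 0},
  {"tx": 0, "ty": 0, "tz": 0, "wx": 0, "wy": 0, "wz": -0.148, "fingers": 0},
  {"tx": 0, "ty": 0, "tz": 0, "wx": 0, "wy": 0, "wz": -0.148, "fingers": 0},
  {"tx": 0, "ty": 0, "tz": 0, "wx": 0, "wy": 0, "wz": -0.148, "fingers": 0},
])

```text
clock: 15.75
eef_pos: [0.4945, 0.0638, 0.2981]
orientation: [-3.136, 0.005, -2.209]
force: [-0.5, 0.0, 0.2]
width: 0.087
```

```bash
python3 - <<'E'
from h import *
s=st();s['orientation'][2]-=0;plan([.55,.068,.27],1.263,s=s,vmax=.045,rows=7)
cv2.imwrite('pics/s12.png',cv2.resize(optics.read_camera('scene')[150:310,200:370],None,fx=4,fy=4,interpolation=cv2.INTER_CUBIC))
cv2.imwrite('pics/t12.png',cv2.resize(optics.read_camera('top')[140:290,190:390],None,fx=4,fy=4,interpolation=cv2.INTER_CUBIC))
E
```

```text
t 15.75 [0.4945 0.0638 0.2981] [-3.1362  0.0051 -2.2094] w 0.0870 F [-0.5  0.   0.2] M [ 0.09 -0.08  0.1 ] q [ 0.46  0.1  -0.1   0.   -1.36 -1.1 ]
rows total 24
{'tx': -0.0015, 'ty': -0.0017, 'tz': 0.0012, 'wx': -0.006, 'wy': 0.005, 'wz': -0.145}
{'tx': -0.0012, 'ty': -0.002, 'tz': 0.0012, 'wx': -0.0, 'wy': 0.0, 'wz': -0.145}
{'tx': -0.001, 'ty': -0.0021, 'tz': 0.0012, 'wx': 0.0, 'wy': 0.0, 'wz': -0.145}
{'tx': -0.0006, 'ty': -0.0022, 'tz': 0.0012, 'wx': 0.0, 'wy': 0.0, 'wz': -0.145}
{'tx': -0.0003, 'ty': -0.0023, 'tz': 0.0012, 'wx': 0.0, 'wy': 0.0, 'wz': -0.145}
{'tx': 0.0, 'ty': -0.0023, 'tz': 0.0012, 'wx': 0.0, 'wy': 0.0, 'wz': -0.145}
{'tx': 0.0004, 'ty': -0.0023, 'tz': 0.0012, 'wx': -0.0, 'wy': 0.0, 'wz': -0.145}
```

View pics/s12.png

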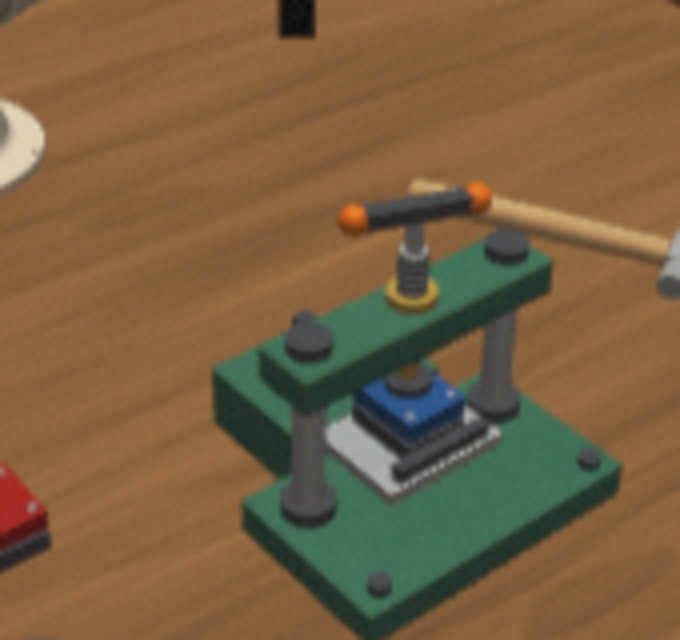

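View pics/t12.png

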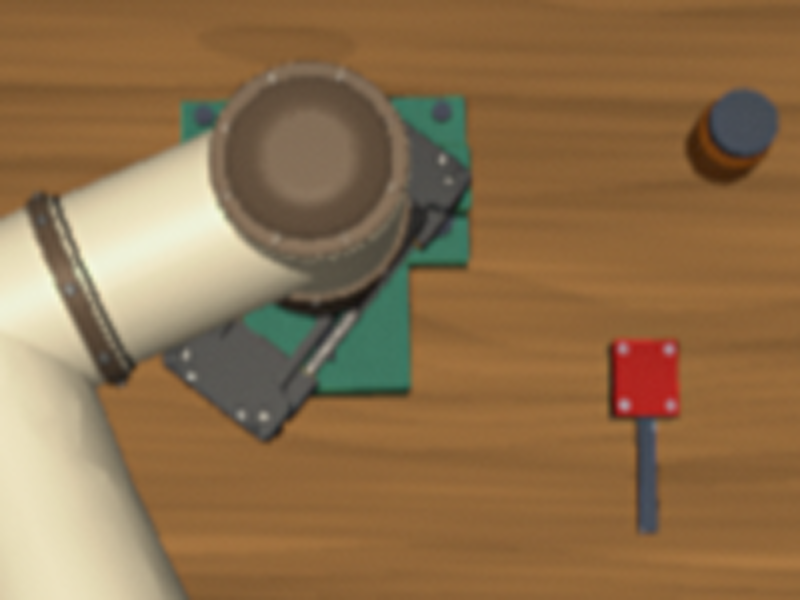

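Die is seated under the foot (scene (410,400)) and the stop looks flush. Now I'll turn the tool to the handle's start angle.

Request:
servo_tool([
  {"tx": 0, "ty": 0, "tz": 0, "wx": 0, "wy": 0, "wz": -0.149, "fingers": 0},
  {"tx": 0, "ty": 0, "tz": 0, "wx": 0, "wy": 0, "wz": -0.149, "fingers": 0},
  {"tx": 0, "ty": 0, "tz": 0, "wx": 0, "wy": 0, "wz": -0.149, "fingers": 0},
  {"tx": 0, "ty": 0, "tz": 0, "wx": 0, "wy": 0, "wz": -0.149, "fingers": 0},
  {"tx": 0, "ty": 0, "tz": 0, "wx": 0, "wy": 0, "wz": -0.149, "fingers": 0},
])

```text
clock: 16.35
eef_pos: [0.4942, 0.0633, 0.2973]
orientation: [-3.134, -0.0, -1.466]
force: [-0.2, 0.8, 0.8]
width: 0.0874
```

Request:
servo_tool([
  {"tx": 0, "ty": 0, "tz": 0, "wx": 0, "wy": 0, "wz": -0.149, "fingers": 0},
  {"tx": 0, "ty": 0, "tz": 0, "wx": 0, "wy": 0, "wz": -0.149, "fingers": 0},
  {"tx": 0, "ty": 0, "tz": 0, "wx": 0, "wy": 0, "wz": -0.149, "fingers": 0},
  {"tx": 0, "ty": 0, "tz": 0, "wx": 0, "wy": 0, "wz": -0.149, "fingers": 0},
  {"tx": 0, "ty": 0, "tz": 0, "wx": 0, "wy": 0, "wz": -0.149, "fingers": 0},
])

```text
clock: 16.85
eef_pos: [0.4938, 0.0629, 0.2963]
orientation: [-3.137, -0.005, -0.716]
force: [-0.0, -0.0, -0.5]
width: 0.0868
```

Request:
servo_tool([
  {"tx": 0, "ty": 0, "tz": 0, "wx": 0, "wy": 0, "wz": -0.149, "fingers": 0},
  {"tx": 0, "ty": 0, "tz": 0, "wx": 0, "wy": 0, "wz": -0.149, "fingers": 0},
  {"tx": 0, "ty": 0, "tz": 0, "wx": 0, "wy": 0, "wz": -0.149, "fingers": 0},
  {"tx": 0, "ty": 0, "tz": 0, "wx": 0, "wy": 0, "wz": -0.149, "fingers": 0},
  {"tx": 0, "ty": 0, "tz": 0, "wx": 0, "wy": 0, "wz": -0.149, "fingers": 0},
])

```text
clock: 17.35
eef_pos: [0.4935, 0.0624, 0.2954]
orientation: [3.141, -0.006, 0.034]
force: [-1.0, 0.5, -0.7]
width: 0.0871
```

```bash
python3 - <<'E'
from h import *
s=st();plan([.59,.068,.275],1.263,s=s,vmax=.045,rows=12)
E
```

```text
t 17.35 [0.4935 0.0624 0.2954] [ 3.1415 -0.0063  0.0342] w 0.0871 F [-1.   0.5 -0.7] M [-0.02 -0.    0.05] q [ 0.45  0.1  -0.11  0.   -1.35  1.15]
rows total 9
{'tx': 0.0107, 'ty': -0.0003, 'tz': 0.0023, 'wx': 0.001, 'wy': -0.006, 'wz': -0.137}
{'tx': 0.0107, 'ty': 0.0012, 'tz': 0.0023, 'wx': 0.0, 'wy': 0.0, 'wz': -0.137}
{'tx': 0.0104, 'ty': 0.0027, 'tz': 0.0023, 'wx': 0.0, 'wy': 0.0, 'wz': -0.137}
{'tx': 0.0099, 'ty': 0.004, 'tz': 0.0023, 'wx': 0.0, 'wy': 0.0, 'wz': -0.137}
{'tx': 0.0093, 'ty': 0.0054, 'tz': 0.0023, 'wx': -0.0, 'wy': 0.0, 'wz': -0.137}
{'tx': 0.0085, 'ty': 0.0066, 'tz': 0.0023, 'wx': 0.0, 'wy': 0.0, 'wz': -0.137}
{'tx': 0.0075, 'ty': 0.0077, 'tz': 0.0023, 'wx': -0.0, 'wy': 0.0, 'wz': -0.137}
{'tx': 0.0064, 'ty': 0.0086, 'tz': 0.0023, 'wx': 0.0, 'wy': 0.0, 'wz': -0.137}
{'tx': 0.0052, 'ty': 0.0094, 'tz': 0.0023, 'wx': -0.0, 'wy': 0.0, 'wz': -0.137}
```

Request:
servo_tool([
  {"tx": 0.012, "ty": 0, "tz": 0, "wx": 0, "wy": -0.006, "wz": -0.137, "fingers": 0},
  {"tx": 0.012, "ty": 0.001, "tz": 0, "wx": 0, "wy": 0, "wz": -0.137, "fingers": 0},
  {"tx": 0.012, "ty": 0.003, "tz": 0, "wx": 0, "wy": 0, "wz": -0.137, "fingers": 0},
  {"tx": 0.011, "ty": 0.005, "tz": 0, "wx": 0, "wy": 0, "wz": -0.137, "fingers": 0},
  {"tx": 0.01, "ty": 0.006, "tz": 0, "wx": 0, "wy": 0, "wz": -0.137, "fingers": 0},
])

```text
clock: 17.85
eef_pos: [0.5543, 0.0653, 0.2954]
orientation: [3.141, -0.001, 0.729]
force: [-0.3, -0.1, -0.2]
width: 0.0871
```

```bash
python3 - <<'E'
from h import *
s=st();plan([.6128,.0686,.285],1.263,s=s,vmax=.045,rows=12)
E
```

```text
t 17.85 [0.5543 0.0653 0.2954] [ 3.1408e+00 -6.0000e-04  7.2940e-01] w 0.0871 F [-0.3 -0.1 -0.2] M [-0.02 -0.05  0.04] q [ 0.41  0.21  0.03  0.   -1.38  1.89]
rows total 4
{'tx': 0.0115, 'ty': 0.0091, 'tz': 0.0026, 'wx': 0.001, 'wy': -0.001, 'wz': -0.133}
{'tx': 0.0101, 'ty': 0.0106, 'tz': 0.0026, 'wx': 0.0, 'wy': 0.0, 'wz': -0.133}
{'tx': 0.0087, 'ty': 0.0118, 'tz': 0.0026, 'wx': 0.0, 'wy': 0.0, 'wz': -0.133}
{'tx': 0.007, 'ty': 0.0129, 'tz': 0.0026, 'wx': -0.0, 'wy': 0.0, 'wz': -0.133}
```

Request:
servo_tool([
  {"tx": 0.0115, "ty": 0.009, "tz": 0.002, "wx": 0, "wy": 0, "wz": -0.133, "fingers": 0},
  {"tx": 0.01, "ty": 0.0105, "tz": 0.002, "wx": 0, "wy": 0, "wz": -0.133, "fingers": 0},
  {"tx": 0.0085, "ty": 0.012, "tz": 0.002, "wx": 0, "wy": 0, "wz": -0.133, "fingers": 0},
  {"tx": 0.007, "ty": 0.013, "tz": 0.002, "wx": 0, "wy": 0, "wz": -0.133, "fingers": 0},
  {"tx": 0, "ty": 0, "tz": 0, "wx": 0, "wy": 0, "wz": 0, "fingers": 0},
])

```text
clock: 18.35
eef_pos: [0.6158, 0.0682, 0.285]
orientation: [-3.141, 0.001, 1.265]
force: [-0.0, -0.1, -0.3]
width: 0.087
```

```bash
python3 - <<'E'
from h import *
s=st();w=optics.read_camera('wrist');cv2.imwrite('pics/w13.png',w)
H,S,V=cv2.split(cv2.cvtColor(w,cv2.COLOR_BGR2HSV))
m=((H>4)&(H<14)&(S>190)&(V>150)).astype('uint8');n,l,q,c=cv2.connectedComponentsWithStats(m)
for i in range(1,n):
    if q[i,4]>60:print(q[i],c[i],onz('wrist',c[i],.235,s))
print(proj('wrist',[.6128,.0686,.235],s))
plan([.6128,.0686,.25],1.263,s=s,vmax=.045,rows=12)
E
```

```text
t 18.35 [0.6158 0.0682 0.285 ] [-3.1411e+00  1.2000e-03  1.2648e+00] w 0.0870 F [-0.  -0.1 -0.3] M [-0.09 -0.01  0.02] q [ 0.37  0.33  0.16  0.   -1.4   2.46]
[276.97230556 212.54520001]
rows total 1
{'tx': -0.0005, 'ty': -0.0029, 'tz': 0.035, 'wx': -0.0, 'wy': 0.001, 'wz': 0.002}
```

View pics/w13.png

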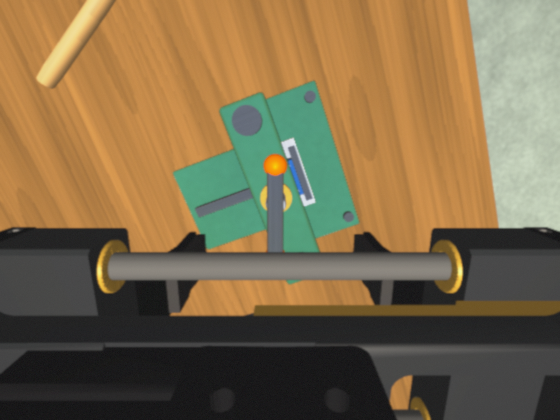

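The bar runs vertically in the wrist view at column 275, with a ball at (275,164), so the tool is aligned within 4 mm. Descending to straddle it.

Request:
servo_tool([
  {"tx": 0, "ty": -0.003, "tz": 0.03, "wx": 0, "wy": 0, "wz": 0, "fingers": 0.3},
  {"tx": 0, "ty": 0, "tz": 0.03, "wx": 0, "wy": 0, "wz": 0, "fingers": 0.4},
  {"tx": 0, "ty": 0, "tz": 0.02, "wx": 0, "wy": 0, "wz": 0, "fingers": 0.5},
  {"tx": 0, "ty": 0, "tz": 0, "wx": 0, "wy": 0, "wz": 0, "fingers": 0.5},
])

```text
clock: 18.8
eef_pos: [0.6107, 0.0687, 0.2052]
orientation: [3.139, -0.001, 1.245]
force: [-1.3, 0.2, -0.3]
width: 0.0625
```

```bash
python3 - <<'E'
from h import *
s=st();w=optics.read_camera('wrist');cv2.imwrite('pics/w14.png',w)
plan([.6126,.0686,.188],1.263,s=s,vmax=.045,rows=12)
cv2.imwrite('pics/s14.png',cv2.resize(optics.read_camera('scene')[130:290,220:390],None,fx=4,fy=4,interpolation=cv2.INTER_CUBIC))
E
```

```text
t 18.80 [0.6107 0.0687 0.2052] [ 3.1390e+00 -1.2000e-03  1.2448e+00] w 0.0625 F [-1.3  0.2 -0.3] M [-0.06 -0.08  0.04] q [ 0.38  0.36  0.    0.   -1.22  2.44]
rows total 1
{'tx': 0.0005, 'ty': 0.0018, 'tz': 0.0172, 'wx': 0.003, 'wy': -0.001, 'wz': -0.018}
```

View pics/w14.png

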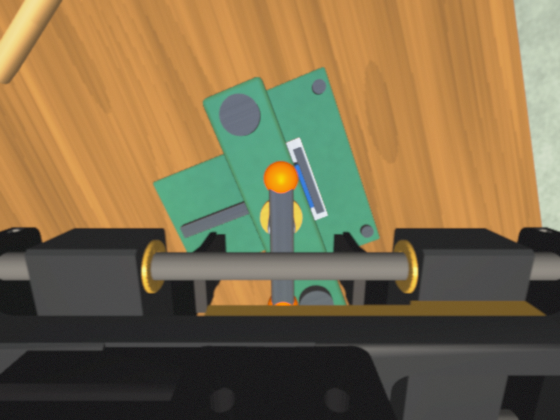

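View pics/s14.png

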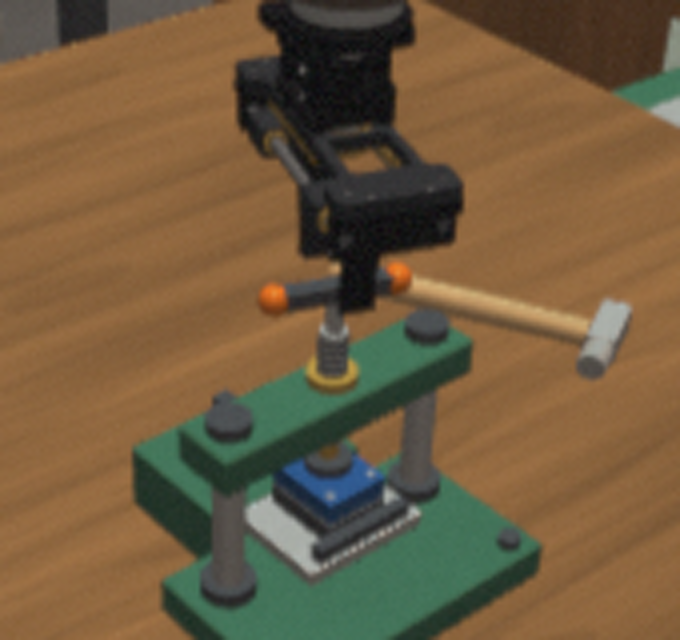

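The jaws straddle the bar (ball at wrist (281,177), bar at column 281). Lowering the rest and closing.

Request:
servo_tool([
  {"tx": 0, "ty": 0.001, "tz": 0.016, "wx": 0.002, "wy": 0, "wz": -0.016, "fingers": 0.6},
  {"tx": 0, "ty": 0, "tz": 0, "wx": 0, "wy": 0, "wz": 0, "fingers": 1},
  {"tx": 0, "ty": 0, "tz": 0, "wx": 0, "wy": 0, "wz": 0, "fingers": 1},
  {"tx": 0, "ty": 0, "tz": 0, "wx": 0, "wy": 0, "wz": 0, "fingers": 1},
  {"tx": 0, "ty": 0, "tz": 0, "wx": 0, "wy": 0, "wz": 0, "fingers": 1},
], grip_force=30)

```text
clock: 19.4
eef_pos: [0.6159, 0.0697, 0.2011]
orientation: [3.126, -0.01, 1.259]
force: [-7.6, 3.2, 0.2]
width: 0.0151
```

Request:
servo_tool([
  {"tx": 0, "ty": 0, "tz": 0, "wx": 0, "wy": 0, "wz": 0, "fingers": 1},
  {"tx": 0, "ty": 0, "tz": 0, "wx": 0, "wy": 0, "wz": 0, "fingers": 1},
])

```text
clock: 19.6
eef_pos: [0.614, 0.0705, 0.2012]
orientation: [3.13, -0.01, 1.258]
force: [-1.1, 0.6, -2.9]
width: 0.0131
```

```bash
python3 - <<'E'
from h import *
s=st()
E
```

```text
t 19.60 [0.614  0.0705 0.2012] [ 3.1299 -0.0101  1.2583] w 0.0131 F [-1.1  0.6 -2.9] M [-0.04 -0.06 -0.02] q [ 0.38  0.36 -0.   -0.   -1.19  2.45]
```

Request:
servo_tool([
  {"tx": 0, "ty": 0, "tz": 0, "wx": 0, "wy": 0, "wz": 0, "fingers": 0.6},
  {"tx": 0, "ty": 0, "tz": 0.004, "wx": -0.006, "wy": -0.006, "wz": 0, "fingers": 0.6},
  {"tx": 0, "ty": 0, "tz": 0.008, "wx": -0.006, "wy": -0.006, "wz": 0, "fingers": 0.6},
  {"tx": 0, "ty": 0, "tz": 0.006, "wx": 0, "wy": 0, "wz": 0, "fingers": 0.6},
])

```text
clock: 20.0
eef_pos: [0.6172, 0.0703, 0.1845]
orientation: [3.11, 0.0, 1.258]
force: [-0.5, 0.5, -0.5]
width: 0.033
```

```bash
python3 - <<'E'
from h import *
s=st();plan([.6126,.0686,.188],1.263,s=s,vmax=.045,rows=12)
E
```

```text
t 20.00 [0.6172 0.0703 0.1845] [3.110e+00 2.000e-04 1.258e+00] w 0.0330 F [-0.5  0.5 -0.5] M [-0.07 -0.09  0.03] q [ 0.39  0.37 -0.04  0.02 -1.14  2.43]
rows total 1
{'tx': -0.003, 'ty': -0.0037, 'tz': -0.0036, 'wx': 0.032, 'wy': 0.0, 'wz': -0.005}
```

Request:
servo_tool([
  {"tx": -0.001, "ty": -0.002, "tz": -0.001, "wx": 0.016, "wy": 0, "wz": -0.002, "fingers": 0.7},
  {"tx": -0.001, "ty": -0.001, "tz": -0.001, "wx": 0.012, "wy": 0, "wz": 0, "fingers": 0.75},
])

```text
clock: 20.2
eef_pos: [0.6126, 0.0692, 0.1849]
orientation: [-3.141, 0.002, 1.261]
force: [0.1, -0.1, 0.1]
width: 0.0259
```

```bash
python3 - <<'E'
from h import *
s=st();plan([.6126,.0686,.188],1.263,s=s,vmax=.045,rows=12)
E
```

```text
t 20.20 [0.6126 0.0692 0.1849] [-3.1414e+00  2.3000e-03  1.2609e+00] w 0.0259 F [ 0.1 -0.1  0.1] M [-0.1  -0.1   0.01] q [ 0.38  0.37 -0.02  0.   -1.18  2.46]
rows total 1
{'tx': -0.0005, 'ty': 0.0002, 'tz': -0.0031, 'wx': -0.0, 'wy': 0.002, 'wz': -0.002}
```

Well placed; close.

Request:
servo_tool([
  {"tx": 0, "ty": 0, "tz": -0.001, "wx": 0, "wy": 0, "wz": 0, "fingers": 1},
  {"tx": 0, "ty": 0, "tz": 0, "wx": 0, "wy": 0, "wz": 0, "fingers": 1},
  {"tx": 0, "ty": 0, "tz": 0, "wx": 0, "wy": 0, "wz": 0, "fingers": 1},
  {"tx": 0, "ty": 0, "tz": 0, "wx": 0, "wy": 0, "wz": 0, "fingers": 1},
], grip_force=30)

```text
clock: 20.6
eef_pos: [0.6126, 0.0691, 0.1864]
orientation: [-3.14, 0.002, 1.26]
force: [-0.4, 0.7, -0.1]
width: 0.0137
```

```bash
python3 - <<'E'
from h import *
s=st();plan([.6126,.0686,.188],1.263,s=s,vmax=.045,rows=12)
E
```

```text
t 20.60 [0.6126 0.0691 0.1864] [-3.1399e+00  1.7000e-03  1.2599e+00] w 0.0137 F [-0.4  0.7 -0.1] M [0.02 0.02 0.02] q [ 0.37  0.37 -0.02  0.   -1.18  2.46]
rows total 1
{'tx': -0.0005, 'ty': 0.0002, 'tz': -0.0016, 'wx': -0.002, 'wy': 0.002, 'wz': -0.003}
```

Request:
servo_tool([
  {"tx": 0, "ty": 0, "tz": 0.0002, "wx": 0, "wy": 0, "wz": 0.1, "fingers": 1},
  {"tx": 0, "ty": 0, "tz": 0.0003, "wx": 0, "wy": 0, "wz": 0.1, "fingers": 1},
  {"tx": 0, "ty": 0, "tz": 0.0003, "wx": 0, "wy": 0, "wz": 0.1, "fingers": 1},
])

```text
clock: 20.9
eef_pos: [0.6126, 0.069, 0.1856]
orientation: [-3.141, 0.002, 0.952]
force: [-0.5, 0.9, 0.5]
width: 0.0137
```

```bash
cat >> h.py <<'E'
def wind():
    # report + corrections in tool axes to keep on screw axis & vertical at current yaw
    s=st();R=Ro.from_euler('xyz',s['orientation']);y=s['orientation'][2]
    d=R.inv().apply(np.array([.6126,.0690,0])-s['eef_pos']*[1,1,0]);w=(R.inv()*Ro.from_euler('xyz',[np.pi,0,y])).as_rotvec()
    print('corr t',d.round(4)[:2],'w',w.round(3)[:2],'Mz %.3f'%s['moment'][2])
    return s
E
python3 - <<'E'
from h import *
wind()
E
```

```text
t 20.90 [0.6126 0.069  0.1856] [-3.1415e+00  2.3000e-03  9.5160e-01] w 0.0137 F [-0.5  0.9  0.5] M [0.   0.15 0.21] q [ 0.37  0.37 -0.02  0.   -1.18  2.15]
corr t [-0. -0.] w [-0.     0.002] Mz 0.208
```

Request:
servo_tool([
  {"tx": 0, "ty": 0, "tz": 0.0003, "wx": 0, "wy": 0, "wz": 0.13, "fingers": 1},
  {"tx": 0, "ty": 0, "tz": 0.0003, "wx": 0, "wy": 0, "wz": 0.13, "fingers": 1},
  {"tx": 0, "ty": 0, "tz": 0.0003, "wx": 0, "wy": 0, "wz": 0.13, "fingers": 1},
  {"tx": 0, "ty": 0, "tz": 0.0003, "wx": 0, "wy": 0, "wz": 0.13, "fingers": 1},
  {"tx": 0, "ty": 0, "tz": 0.0003, "wx": 0, "wy": 0, "wz": 0.13, "fingers": 1},
])

```text
clock: 21.4
eef_pos: [0.6126, 0.0687, 0.1839]
orientation: [3.139, 0.002, 0.279]
force: [-0.8, -0.6, -0.1]
width: 0.0139
```

```bash
python3 - <<'E'
from h import *
wind()
E
```

```text
t 21.40 [0.6126 0.0687 0.1839] [3.1385e+00 1.8000e-03 2.7910e-01] w 0.0139 F [-0.8 -0.6 -0.1] M [-0.01  0.19  0.18] q [ 0.38  0.37 -0.02  0.   -1.18  1.47]
corr t [ 0.0001 -0.0003] w [0.003 0.002] Mz 0.185
```

Request:
servo_tool([
  {"tx": 0, "ty": 0, "tz": 0.0003, "wx": 0.001, "wy": 0, "wz": 0.1, "fingers": 1},
  {"tx": 0, "ty": 0, "tz": 0.0003, "wx": 0, "wy": 0, "wz": 0.1, "fingers": 1},
  {"tx": 0, "ty": 0, "tz": 0.0003, "wx": 0, "wy": 0, "wz": 0.1, "fingers": 1},
])

```text
clock: 21.7
eef_pos: [0.6126, 0.0686, 0.1831]
orientation: [3.138, 0.001, -0.032]
force: [-0.4, -0.3, -0.1]
width: 0.0141
```

```bash
python3 - <<'E'
from h import *
wind()
cv2.imwrite('pics/s15.png',cv2.resize(optics.read_camera('scene')[225:275,275:335],None,fx=12,fy=12,interpolation=cv2.INTER_CUBIC))
E
```

```text
t 21.70 [0.6126 0.0686 0.1831] [ 3.1381e+00  8.0000e-04 -3.1600e-02] w 0.0141 F [-0.4 -0.3 -0.1] M [0.06 0.22 0.14] q [ 0.38  0.38 -0.02  0.   -1.17  1.16]
corr t [ 0.     -0.0004] w [0.003 0.001] Mz 0.136
```

View pics/s15.png

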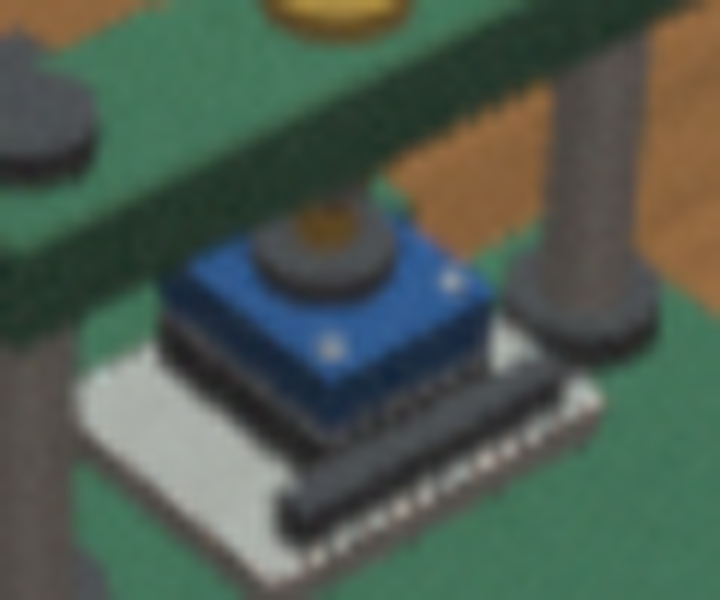

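Request:
servo_tool([
  {"tx": 0, "ty": 0, "tz": 0.0003, "wx": 0.001, "wy": 0, "wz": 0.1, "fingers": 1},
  {"tx": 0, "ty": 0, "tz": 0.0003, "wx": 0, "wy": 0, "wz": 0.1, "fingers": 1},
])

```text
clock: 21.95
eef_pos: [0.6125, 0.0685, 0.1826]
orientation: [3.139, -0.0, -0.236]
force: [-1.1, -0.2, 0.5]
width: 0.0139
```

```bash
sed -i "s/print('corr t'/print('tau6 %.3f'%s['tau'][5],'corr t'/" h.py; python3 - <<'E'
from h import *
wind()
E
```

```text
t 21.95 [0.6125 0.0685 0.1826] [ 3.1387 -0.     -0.2364] w 0.0139 F [-1.1 -0.2  0.5] M [0.03 0.18 0.18] q [ 0.38  0.38 -0.03  0.   -1.17  0.96]
tau6 0.454 corr t [-0.     -0.0005] w [ 0.003 -0.   ] Mz 0.179
```

Request:
servo_tool([
  {"tx": 0, "ty": 0, "tz": 0.0003, "wx": 0.001, "wy": 0, "wz": 0.1, "fingers": 1},
  {"tx": 0, "ty": 0, "tz": 0.0003, "wx": 0, "wy": 0, "wz": 0.1, "fingers": 1},
])

```text
clock: 22.15
eef_pos: [0.6124, 0.0685, 0.1822]
orientation: [3.139, -0.001, -0.439]
force: [-0.6, 0.7, 0.1]
width: 0.0139
```

```bash
python3 - <<'E'
from h import *
wind()
E
```

```text
t 22.15 [0.6124 0.0685 0.1822] [ 3.1392e+00 -8.0000e-04 -4.3880e-01] w 0.0139 F [-0.6  0.7  0.1] M [0.11 0.27 0.29] q [ 0.37  0.38 -0.03  0.   -1.17  0.76]
tau6 0.377 corr t [-0.0001 -0.0005] w [ 0.002 -0.001] Mz 0.294
```

Request:
servo_tool([
  {"tx": 0, "ty": 0, "tz": 0.0003, "wx": 0.001, "wy": 0, "wz": 0.1, "fingers": 1},
])

```text
clock: 22.25
eef_pos: [0.6124, 0.0685, 0.182]
orientation: [3.14, -0.001, -0.54]
force: [-0.5, 0.5, -0.5]
width: 0.0136
```

```bash
python3 - <<'E'
from h import *
wind()
E
```

```text
t 22.25 [0.6124 0.0685 0.182 ] [ 3.14e+00 -1.10e-03 -5.40e-01] w 0.0136 F [-0.5  0.5 -0.5] M [0.13 0.27 0.22] q [ 0.37  0.37 -0.03  0.   -1.17  0.66]
tau6 0.368 corr t [-0.0001 -0.0006] w [ 0.002 -0.001] Mz 0.223
```

Request:
servo_tool([
  {"tx": 0, "ty": 0, "tz": 0.0003, "wx": 0.001, "wy": 0, "wz": 0.1, "fingers": 1},
])

```text
clock: 22.35
eef_pos: [0.6124, 0.0684, 0.1817]
orientation: [3.141, -0.001, -0.641]
force: [-0.9, 1.4, 0.5]
width: 0.0138
```

```bash
python3 - <<'E'
from h import *
wind()
cv2.imwrite('pics/s16.png',cv2.resize(optics.read_camera('scene')[225:275,275:335],None,fx=12,fy=12,interpolation=cv2.INTER_CUBIC))
E
```

```text
t 22.35 [0.6124 0.0684 0.1817] [ 3.141e+00 -1.400e-03 -6.412e-01] w 0.0138 F [-0.9  1.4  0.5] M [0.11 0.23 0.29] q [ 0.37  0.37 -0.03  0.   -1.17  0.55]
tau6 0.369 corr t [-0.0001 -0.0006] w [ 0.001 -0.001] Mz 0.292
```

View pics/s16.png

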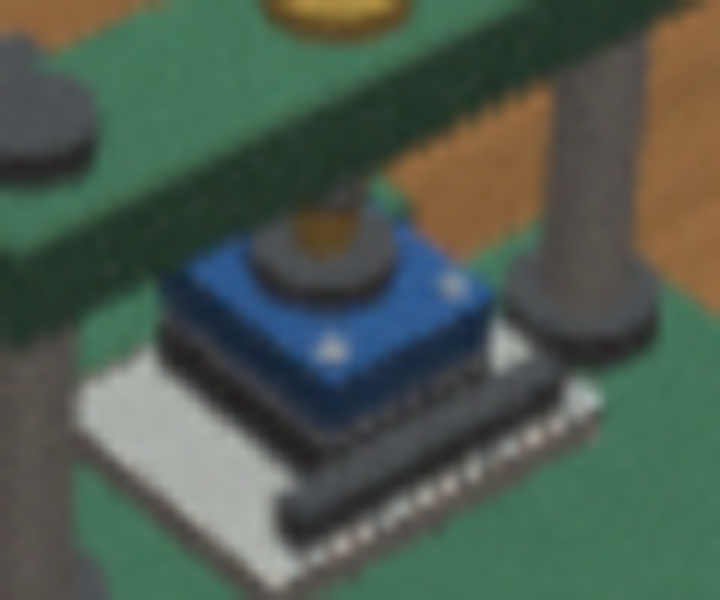

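```bash
cat >> h.py <<'E'
def shift(a,b,box):
    x0,x1,y0,y1=box;A=cv2.cvtColor(a,6)[y0:y1,x0:x1].astype('float32');B=cv2.cvtColor(b,6)[y0:y1,x0:x1].astype('float32')
    M=np.eye(2,3,dtype='float32')
    try: cc,M=cv2.findTransformECC(A,B,M,cv2.MOTION_TRANSLATION,(3,200,1e-6),None,3)
    except Exception as e: return None
    return M[0,2].round(3),M[1,2].round(3)
BOX={'die':(292,317,247,268),'plate':(283,326,252,274),'foot':(295,309,240,251),'base':(320,360,258,295)}
def meas(n=4,ref='pics/ref.npy',save=None):
    import os
    ms,ts,ims=[],[],[]
    for i in range(n):
        ims.append(optics.read_camera('scene').astype('float32'));s=sensors.sense();ms.append(s['moment'][2]);ts.append(s['tau'][5])
    im=np.mean(ims,0).astype('uint8')
    if save: np.save(save,im)
    print('t %.2f yaw %.3f z %.4f Mz'%(s['clock'],s['orientation'][2],s['eef_pos'][2]),np.round(ms,2),'mean %.3f'%np.mean(ms),'tau6 %.3f'%np.mean(ts))
    if os.path.exists(ref):
        r0=np.load(ref); print({k:shift(r0,im,b) for k,b in BOX.items()})
    return im
E
python3 - <<'E'
from h import *
meas(4,save='pics/ref.npy')
a=cv2.imread('pics/s15.png');b=cv2.imread('pics/s16.png')
a,b=[cv2.resize(x,(60,50),interpolation=cv2.INTER_AREA) for x in(a,b)]
for n,(x0,x1,y0,y1) in BOX.items():
    if n!='base':print(n,shift(a,b,(x0-275,x1-275,y0-225,y1-225)))
wind()
E
```

```text
t 22.60 yaw -0.638 z 0.1817 Mz [0.05 0.08 0.01 0.04] mean 0.045 tau6 -0.152
{'die': (np.float32(0.0), np.float32(-0.0)), 'plate': (np.float32(0.0), np.float32(0.0)), 'foot': (np.float32(-0.0), np.float32(0.0)), 'base': (np.float32(-0.0), np.float32(0.0))}
die (np.float32(0.003), np.float32(0.268))
plate (np.float32(-0.008), np.float32(0.218))
foot (np.float32(-0.107), np.float32(0.146))
t 22.60 [0.6124 0.0684 0.1817] [ 3.1412e+00 -1.2000e-03 -6.3770e-01] w 0.0141 F [-1.1  0.6  0.5] M [0.14 0.22 0.04] q [ 0.37  0.37 -0.03  0.   -1.17  0.56]
tau6 -0.038 corr t [-0.0002 -0.0006] w [ 0.    -0.001] Mz 0.042
```

Torque stepped from about 0.18 to 0.27 N m between yaw -0.24 and -0.44. The die image also dropped by about 0.27 px, roughly 1 mm, so contact was at about yaw -0.33. The target is half a turn beyond that, about -3.47. I'll continue and refine from the sinking.

Request:
servo_tool([
  {"tx": 0, "ty": -0.0003, "tz": 0.0003, "wx": 0, "wy": 0, "wz": 0.12, "fingers": 1},
  {"tx": 0, "ty": 0, "tz": 0.0003, "wx": 0, "wy": 0, "wz": 0.12, "fingers": 1},
  {"tx": 0, "ty": 0, "tz": 0.0003, "wx": 0, "wy": 0, "wz": 0.12, "fingers": 1},
  {"tx": 0, "ty": 0, "tz": 0.0003, "wx": 0, "wy": 0, "wz": 0.12, "fingers": 1},
  {"tx": 0, "ty": 0, "tz": 0.0003, "wx": 0, "wy": 0, "wz": 0.12, "fingers": 1},
])

```text
clock: 23.1
eef_pos: [0.6121, 0.0684, 0.1802]
orientation: [3.14, -0.002, -1.246]
force: [-0.5, -0.3, 0.7]
width: 0.0137
```

```bash
python3 - <<'E'
from h import *
wind();meas(2)
E
```

```text
t 23.10 [0.6121 0.0684 0.1802] [ 3.1405e+00 -2.1000e-03 -1.2465e+00] w 0.0137 F [-0.5 -0.3  0.7] M [0.13 0.28 0.28] q [ 0.37  0.38 -0.03  0.   -1.17 -0.05]
tau6 0.495 corr t [-0.0004 -0.0007] w [ 0.001 -0.002] Mz 0.285
t 23.20 yaw -1.242 z 0.1801 Mz [ 0.18 -0.03] mean 0.076 tau6 -0.448
{'die': (np.float32(-0.057), np.float32(0.389)), 'plate': (np.float32(-0.028), np.float32(0.386)), 'foot': (np.float32(-0.092), np.float32(0.154)), 'base': (np.float32(0.025), np.float32(0.01))}
```

Request:
servo_tool([
  {"tx": 0, "ty": -0.0003, "tz": 0.0003, "wx": 0, "wy": 0, "wz": 0.12, "fingers": 1},
  {"tx": 0, "ty": 0, "tz": 0.0003, "wx": 0, "wy": 0, "wz": 0.12, "fingers": 1},
  {"tx": 0, "ty": 0, "tz": 0.0003, "wx": 0, "wy": 0, "wz": 0.12, "fingers": 1},
  {"tx": 0, "ty": 0, "tz": 0.0003, "wx": 0, "wy": 0, "wz": 0.12, "fingers": 1},
  {"tx": 0, "ty": 0, "tz": 0.0003, "wx": 0, "wy": 0, "wz": 0.12, "fingers": 1},
])

```text
clock: 23.7
eef_pos: [0.6119, 0.0685, 0.1787]
orientation: [3.141, -0.003, -1.841]
force: [-1.2, -0.8, 1.3]
width: 0.0137
```

```bash
python3 - <<'E'
from h import *
wind();meas(2)
E
```

```text
t 23.70 [0.6119 0.0685 0.1787] [ 3.1409e+00 -2.8000e-03 -1.8406e+00] w 0.0137 F [-1.2 -0.8  1.3] M [0.31 0.26 0.33] q [ 0.38  0.38 -0.03  0.   -1.16 -0.65]
tau6 0.468 corr t [-0.0007 -0.0006] w [ 0.001 -0.003] Mz 0.330
t 23.80 yaw -1.837 z 0.1787 Mz [0.21 0.08] mean 0.148 tau6 -0.466
{'die': (np.float32(-0.02), np.float32(0.818)), 'plate': (np.float32(-0.088), np.float32(0.801)), 'foot': (np.float32(-0.282), np.float32(0.521)), 'base': (np.float32(0.016), np.float32(0.037))}
```

Plate sinking is 0.67 px/rad, which extrapolates back to contact at about yaw -0.28. The target is about -3.43, so about 1.59 rad remains.

Request:
servo_tool([
  {"tx": -0.0003, "ty": -0.0003, "tz": 0.0003, "wx": 0, "wy": -0.001, "wz": 0.12, "fingers": 1},
  {"tx": 0, "ty": 0, "tz": 0.0003, "wx": 0, "wy": 0, "wz": 0.12, "fingers": 1},
  {"tx": 0, "ty": 0, "tz": 0.0003, "wx": 0, "wy": 0, "wz": 0.12, "fingers": 1},
  {"tx": 0, "ty": 0, "tz": 0.0003, "wx": 0, "wy": 0, "wz": 0.12, "fingers": 1},
  {"tx": 0, "ty": 0, "tz": 0.0003, "wx": 0, "wy": 0, "wz": 0.12, "fingers": 1},
])

```text
clock: 24.3
eef_pos: [0.6118, 0.0688, 0.1772]
orientation: [3.141, -0.002, -2.429]
force: [-0.5, 0.3, 0.2]
width: 0.0138
```

Request:
servo_tool([
  {"tx": -0.0003, "ty": -0.0003, "tz": 0.0003, "wx": 0, "wy": -0.001, "wz": 0.12, "fingers": 1},
  {"tx": 0, "ty": 0, "tz": 0.0003, "wx": 0, "wy": 0, "wz": 0.12, "fingers": 1},
  {"tx": 0, "ty": 0, "tz": 0.0003, "wx": 0, "wy": 0, "wz": 0.12, "fingers": 1},
  {"tx": 0, "ty": 0, "tz": 0.0003, "wx": 0, "wy": 0, "wz": 0.12, "fingers": 1},
  {"tx": 0, "ty": 0, "tz": 0.0003, "wx": 0, "wy": 0, "wz": 0.12, "fingers": 1},
])

```text
clock: 24.8
eef_pos: [0.6118, 0.0691, 0.1757]
orientation: [-3.141, -0.001, -3.022]
force: [-0.0, 0.1, 0.4]
width: 0.0138
```

```bash
python3 - <<'E'
from h import *
wind();meas(2)
E
```

```text
t 24.80 [0.6118 0.0691 0.1757] [-3.1414e+00 -1.4000e-03 -3.0218e+00] w 0.0138 F [-0.   0.1  0.4] M [0.27 0.01 0.35] q [ 0.37  0.38 -0.04 -0.   -1.16 -1.83]
tau6 0.435 corr t [-0.0008 -0.0001] w [-0.    -0.001] Mz 0.354
t 24.90 yaw -3.019 z 0.1757 Mz [0.23 0.12] mean 0.178 tau6 -0.495
{'die': (np.float32(-0.035), np.float32(1.651)), 'plate': (np.float32(-0.126), np.float32(1.641)), 'foot': (np.float32(-0.238), np.float32(0.508)), 'base': (np.float32(0.024), np.float32(0.081))}
```

Request:
servo_tool([
  {"tx": -0.0003, "ty": 0, "tz": 0.0003, "wx": 0, "wy": 0, "wz": 0.11, "fingers": 1},
  {"tx": 0, "ty": 0, "tz": 0.0003, "wx": 0, "wy": 0, "wz": 0.11, "fingers": 1},
  {"tx": 0, "ty": 0, "tz": 0.0003, "wx": 0, "wy": 0, "wz": 0.11, "fingers": 1},
  {"tx": 0, "ty": 0, "tz": 0.0002, "wx": 0, "wy": 0, "wz": 0.09, "fingers": 1},
])

```text
clock: 25.3
eef_pos: [0.6119, 0.0692, 0.1747]
orientation: [-3.141, -0.002, 2.857]
force: [-0.6, -0.0, 0.5]
width: 0.0139
```

```bash
python3 - <<'E'
from h import *
wind();im=meas(2);cv2.imwrite('pics/s17.png',cv2.resize(im[140:300,220:390],None,fx=4,fy=4,interpolation=cv2.INTER_CUBIC))
E
```

```text
t 25.30 [0.6119 0.0692 0.1747] [-3.1409e+00 -1.5000e-03  2.8571e+00] w 0.0139 F [-0.6 -0.   0.5] M [0.16 0.03 0.36] q [ 0.37  0.38 -0.04 -0.   -1.16 -2.23]
tau6 0.163 corr t [-0.0007  0.    ] w [-0.001 -0.002] Mz 0.362
t 25.40 yaw 2.859 z 0.1747 Mz [0.26 0.19] mean 0.223 tau6 -0.478
{'die': (np.float32(-0.042), np.float32(1.952)), 'plate': (np.float32(-0.086), np.float32(1.892)), 'foot': None, 'base': (np.float32(0.01), np.float32(0.065))}
```

View pics/s17.png

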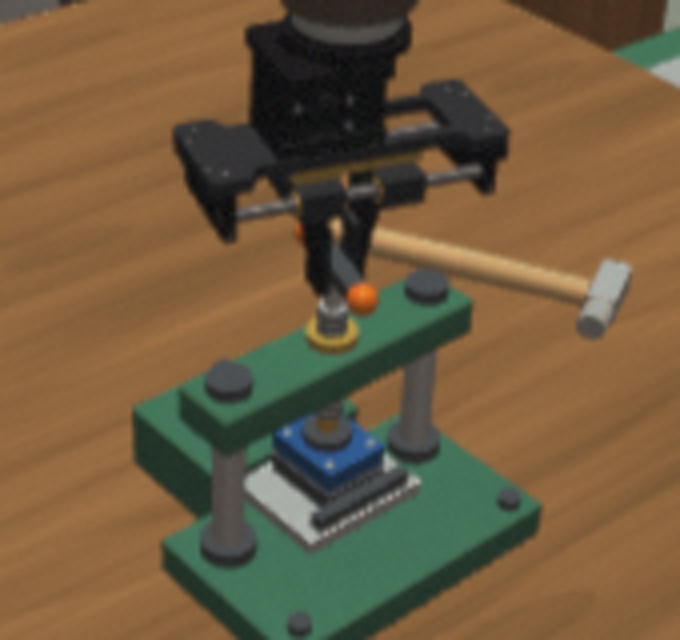

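Yaw is -3.43 and torque 0.36 N m, which matches friction + preload + 8 mm of spring. Plate sink is about 7.9 mm. I'll let go.

Request:
servo_tool([
  {"tx": 0, "ty": 0, "tz": 0, "wx": 0, "wy": 0, "wz": 0, "fingers": 0.6},
  {"tx": 0, "ty": 0, "tz": 0, "wx": 0, "wy": 0, "wz": 0, "fingers": 0.3},
  {"tx": 0, "ty": 0, "tz": 0, "wx": 0, "wy": 0, "wz": 0, "fingers": 0.2},
  {"tx": 0, "ty": 0, "tz": 0, "wx": 0, "wy": 0, "wz": 0, "fingers": 0.2},
  {"tx": 0, "ty": 0, "tz": -0.02, "wx": 0, "wy": 0, "wz": 0, "fingers": 0.2},
])

```text
clock: 25.9
eef_pos: [0.6111, 0.0686, 0.1925]
orientation: [-3.139, -0.005, 2.87]
force: [-0.2, -0.1, -1.4]
width: 0.0455
```

Request:
servo_tool([
  {"tx": 0, "ty": 0, "tz": -0.035, "wx": 0, "wy": 0, "wz": 0, "fingers": 0.1},
  {"tx": 0, "ty": 0, "tz": -0.04, "wx": 0, "wy": 0, "wz": 0, "fingers": 0.1},
  {"tx": 0, "ty": 0, "tz": -0.04, "wx": 0, "wy": 0, "wz": 0, "fingers": 0.1},
  {"tx": 0.04, "ty": 0, "tz": -0.01, "wx": 0, "wy": 0, "wz": 0, "fingers": 0.1},
  {"tx": 0.045, "ty": 0, "tz": 0, "wx": 0, "wy": 0, "wz": 0, "fingers": 0.1},
])

```text
clock: 26.4
eef_pos: [0.533, 0.091, 0.3223]
orientation: [-3.138, -0.003, 2.869]
force: [0.1, 0.7, 0.8]
width: 0.0774
```

Request:
servo_tool([
  {"tx": 0.045, "ty": 0, "tz": 0, "wx": 0, "wy": 0, "wz": 0, "fingers": 0.1},
  {"tx": 0.045, "ty": 0, "tz": 0, "wx": 0, "wy": 0, "wz": 0, "fingers": 0.1},
  {"tx": 0.02, "ty": 0, "tz": 0, "wx": 0, "wy": 0, "wz": 0, "fingers": 0.1},
  {"tx": 0, "ty": 0, "tz": 0, "wx": 0, "wy": 0, "wz": 0, "fingers": 0.1},
])

```text
clock: 26.8
eef_pos: [0.4206, 0.1213, 0.3254]
orientation: [3.139, 0.001, 2.874]
force: [-0.4, -0.8, -0.2]
width: 0.0786
```

```bash
python3 - <<'E'
from h import *
st();im=meas(2);cv2.imwrite('pics/s18.png',cv2.resize(im[150:310,200:370],None,fx=4,fy=4,interpolation=cv2.INTER_CUBIC))
cv2.imwrite('pics/t18.png',cv2.resize(optics.read_camera('top')[140:290,220:420],None,fx=4,fy=4,interpolation=cv2.INTER_CUBIC))
cv2.imwrite('pics/w18.png',optics.read_camera('wrist'))
E
```

```text
t 26.80 [0.4206 0.1213 0.3254] [3.1387e+00 1.3000e-03 2.8745e+00] w 0.0786 F [-0.4 -0.8 -0.2] M [ 0.04 -0.24  0.01] q [ 0.65 -0.02 -0.16 -0.   -1.42 -2.49]
t 26.90 yaw 2.872 z 0.3250 Mz [0.01 0.01] mean 0.013 tau6 -0.026
{'die': (np.float32(-0.037), np.float32(1.96)), 'plate': (np.float32(-0.088), np.float32(1.908)), 'foot': None, 'base': (np.float32(0.035), np.float32(0.079))}
```

View pics/s18.png

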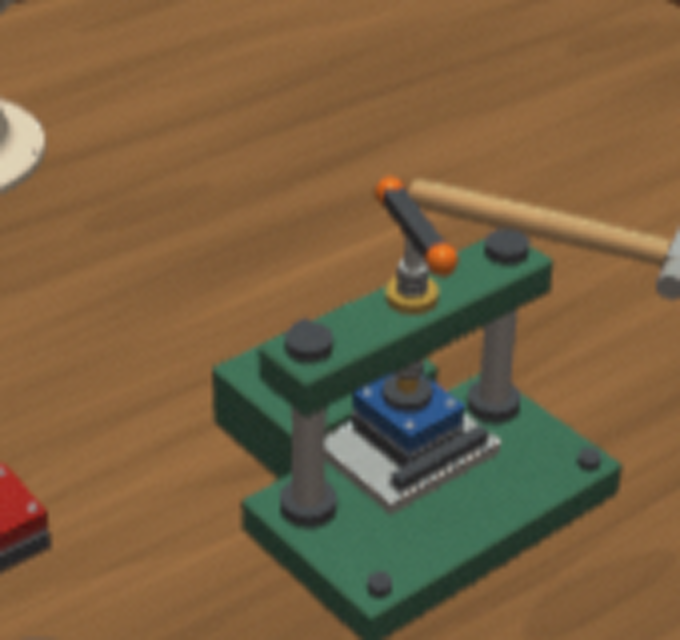

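View pics/t18.png

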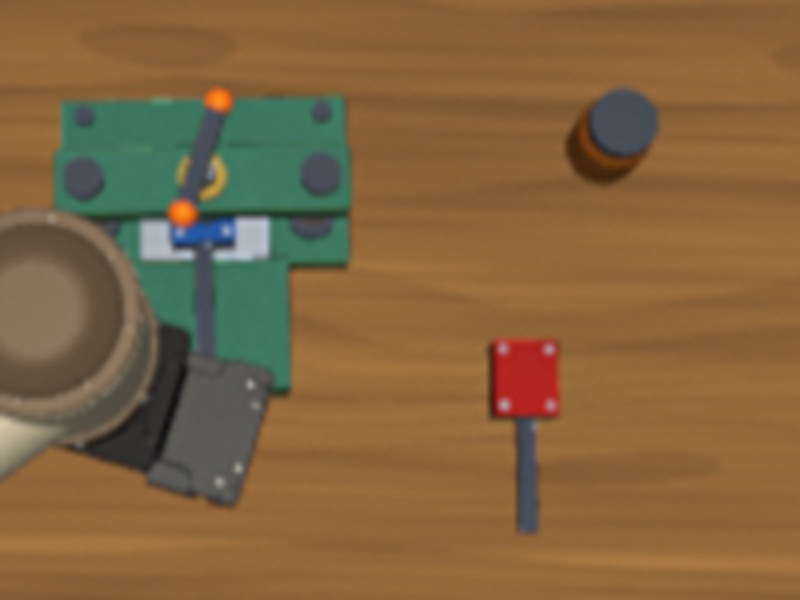

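View pics/w18.png

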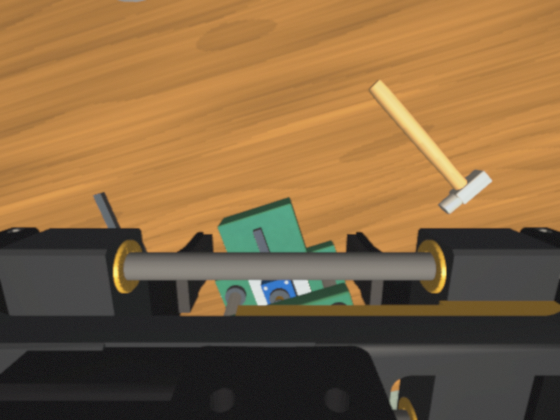

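Final views: the die is square on the plate. In the top view its front edge is at row 245 and the plate edge at row 260; after parallax that leaves the 6 mm expected for a die that is home. Plate sink is unchanged after release, the handle has stayed put, and red, jar and hammer are in place. The robot is clear.

```bash
python3 - <<'E'
from plant import r
print(r.finish_job())
E
```

```text
the job is handed in; nothing more can be done
None
```

The blue die is in the press, home against the stop and pressed half a turn past contact. I handed the job in at about 27 s.

- **Loading:** I carried the die by its block, set it flat on the ledge (contact felt at about 11 N) and let go. Then I took it by the tail and slid it in. It stopped under a 14–17 N push without advancing, and a second grip and push confirmed it.
- **Screw:** The turning moment stepped from about 0.18 to 0.27 N m at roughly a quarter turn, when the die also began to sink in the pictures. I wound half a turn further. The moment then was 0.36 N m and the sink about 7.9 mm, against 0.365 N m and 8 mm expected. I released the handle and the sink held.
- **Last checks:** In the final pictures the die is square on the plate, with its front edge where a seated die should be. I saw no movement of the red die, hammer or jar, and the robot is clear.

**What disagreed:**
- The reported tool point lies about 28 mm beyond the fingertips seen in the pictures. My first grasp therefore closed above the die without touching it, and I corrected for the offset afterwards.
- The single moment readings scattered by several hundredths of a newton metre, so contact is known to about ±0.06 rad.
- The scene picture alone was too coarse to prove contact with the stop. That rests on the push force, the distance travelled and the top view.

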